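Load filler modules into a rack panel's covered bay

ROBOT

A 6-joint arm with a two-finger parallel gripper is mounted at the origin on the work surface. World frame = base frame: x ahead of the robot, y to its left, z up, the work surface at z = 0. Lengths are in m, angles in rad, forces in N, time in s.
With the tool pointing down it reaches from about 0.325 to 0.925 m from the base axis. Payload 3.1 kg.
Tool frame: the origin (TCP) lies on the centre line of the jaws, within the pads' length; the fingertips stand 19 mm ahead of it and the grasp point (between the pads) is the TCP; z points along the fingers, y is the line along which they close (so a half turn about z gives the same grasp; the last joint's range is limited). The gripper opens to 85 mm and grips with 20 to 120 N. Pads are 22 mm wide; open, the fingers measure 114 mm over their backs; the gripper's body (76 mm by 85 mm) begins 54 mm behind the grasp point. The pads swing forward as they close: fully open they stand 13 mm farther back than shut.
Start: joints at [-1.385, 0.217, 1.613, -0, 1.311, -0.112], TCP at [0.183, -0.597, 0.25] pointing down, gripper open.
Joint ranges: [-2.75, 2.75], [-0.78, 2.1], [0.31, 2.55], [-1.13, 4.27], [0.13, 2.63], [-2.58, 2.58]. Speed limits (rad/s): [2.79, 2.79, 3.14, 3.14, 3.14, 3.14].

INTERFACE

Orientations are given as a unit quaternion [w, x, y, z].
In Python, from plant import r gives the robot as it stands.
- The arm moves only by the tool servo_tool, never from a script. Its argument "moves" is a list of rows, each a list of 7 numbers: the shift along the world's x, y, z scaled (see below), then the turn, a rotation vector about the world's x, y, z scaled (see below), then the closure, from -1 (fully open) to 1 (shut). In form: [[dx, dy, dz, wx, wy, wz, gripper], ...]. A call has 1 to 5 rows; each row shifts and turns the commanded pose from where the row before left it; what a row does not reach is not made up. The controller multiplies each number of a shift by 25 mm and each number of a turn by 360 degrees. A row lasts 1/10 s, in which the tool goes at most 50 mm and 8.59 degrees, less where a joint would pass 70% of its speed; a pose out of reach is approached as far as the arm can. A call with a number of a shift or a turn outside -1 to 1 is refused whole. A call with a gripper value outside its range is refused whole. The fingers move at their own pace and stop on an object; the grip force is fixed at half the most. Time passes only in rows, so rows that do not move let the fingers close. It gives the time, the measured TCP pose, the force, the opening and the grip force at its end, in the units of the state.
- r.get_state(): the state, without advancing time (a new reading comes with each control period).
- r.camera(name): name is "scene" or "top" or "wrist"; returns the picture (384x512x3 uint8, blue, green, red); there is no depth.
- r.camera_info(name): a dict with "K" (3x3 intrinsics, pixels), "camera_from_world" (4x4, takes a point from world to camera coordinates). Camera axes: x right, y down, z forward; pixel columns grow to the right and rows downward; lengths in m; the calibration is good to about 2 mm. A picture is of the moment at which its call begins: read the wrist's pose just before it. camera_info takes no time and is no camera call; for the wrist camera it gives the pose at the moment of the call.
- r.sign_off(): hands the job in; it is judged then, once.
Trained networks look in the newest picture that a camera, given by its name, has taken for a name from the list of things; names that differ only in an ending like _2 or _b are one class to them, and where a whole thing is asked for, a point or a joint stands for the part that bears it (a point fixed in the world has none). Each returns a list of dicts, best first, with "score" (0 to 1); they miss things now and then, are a little off and sometimes report something else, mostly with a low value. They report only what shows in the picture. A call takes as long as a camera call. They do not tell look-alikes from the thing itself.
- r.spot_in(target, camera): "extent" ([left, top, width, height] in pixels, round what is visible of it).
- r.trace(target, camera): "pixels" (384x512 bool, what is visible of it) and "extent" ([left, top, width, height] in pixels, round what is visible of it).
The state is a dict: "t": time; "q": joint angles; "joint_vel": joint speeds; "tau": joint torques, N m; "position": TCP position; "ee_rot": TCP orientation; "ft_force": force on the tool from outside, world axes, zero at the start; "wrist_torque": the same for the moment, N m; "gripper_width": finger opening in m; "grasp_force": force on a finger pad.
Only numpy, scipy, OpenCV 4.12 (cv2) and the standard library are available. Lean on these libraries where they do the work, as an engineer would, in place of code of your own. Each camera call takes 0.05 s, during which the arm holds its last target. There are 200 camera calls.

TASK

Fill the rack panel: get every blue filler module out of its flush tray pocket (press down its end over the recess so that the other end tips up, then grip that), lay it on the panel's loading bed, and feed the modules with the held push stick along the fence under the yellow straps until they lie flat, packed end to end in one row from the end stop. Do not touch a module with the fingers once it is in the covered bay; finally lay the stick back lengthwise on its mat and leave the other things on the bench where they are.

Things in the scene. Friction and masses are not known exactly. Their poses are not given: they have to be found in the camera images.
- tray: Black pocket tray, fixed, 88 (x) x 186 (y) x 36 high; origin centre of underside. Four pockets side by side along y, centred at y = -66, -22, 22, 66, each 34 wide, with 10 mm walls between, 36 high. A module lies flush with the tray top, its length along x, centred at x = 0, within 2 mm. Some pockets are empty. +x end of a pocket = the end that lifts; -x end = the end to press.
- ledge (a point): Edge of the grey ledge under the modules (tray frame: x = -3, y = 0, height 22): the ledge is level from here to the far wall at x = 31.5 and carries the modules; on its -x side is a recess, floor at height 4, with a slanted face up to the pocket's -x end wall (face at x = -35, only 26 high).
- press (a point): On the modules' press ends (tray frame: x = -29, y = 0, height 36, tray top). Push a module's end down here by 8 to 10 mm (little force): it tips over the ledge's edge and stays by itself, tilted about 40 degrees, its end face on the slanted wall, its +x end about 16 mm above the tray top, where its long sides can be gripped down to the tray top.
- panel: Aluminium panel frame lying on the bench, fixed; origin at bench level; x = feed direction. Bed x = -220 to 262, y = -45 to 60, its top at height 6. Dark fence along the whole +y side, inner face y = 45, 9 high above the bed. Covered bay from x = 2 to the end stop at x = 250: a channel 33.5 wide between the fence and a second rail (face y = 11.5, 9 high).
- strap (a point): Middle of the second yellow strap's underside (panel frame: x = 95, y = 30, height 33). Four straps, 10 wide, 3 thick, cross the bay at x = 30, 95, 160, 225; their legs stand outside the channel.
- load (a point): Centre of the open loading bed on its surface (panel frame: x = -115, y = 0, height 6); the open bed reaches from x = -220 to -20. It has room for three modules in a row. Axes as the panel.
- mouth (a point): Centre of the bay's mouth at bed level (panel frame: x = 2, y = 28). The second rail flares outward here, to x = -20, y = -5. Axes as the panel.
- stop (a point): Point on the end stop's face at bed level, in line with a module lying against the fence (panel frame: x = 250, y = 30). The stop is 20 high above the bed. Axes as the panel.
- mat: Black rubber mat of the push stick, 270 (x) x 85 (y) x 3 high, fixed; origin centre of underside.
- stick: Push stick: square wooden bar 220 (x) x 20 x 20, about 70 g, orange band in the middle, black ends; origin at its centre; both ends alike.
- module1: Blue filler module with aluminium faces, a block 60 (x) x 30 (y) x 14 (z), about 70 g; origin at its centre; may lie either face up and either end first. May be absent. All modules are alike.
- module2: Blue filler module with aluminium faces, a block 60 (x) x 30 (y) x 14 (z), about 70 g; origin at its centre; may lie either face up and either end first. May be absent. All modules are alike.
- module3: Blue filler module with aluminium faces, a block 60 (x) x 30 (y) x 14 (z), about 70 g; origin at its centre; may lie either face up and either end first. May be absent. All modules are alike.
- module4: Blue filler module with aluminium faces, a block 60 (x) x 30 (y) x 14 (z), about 70 g; origin at its centre; may lie either face up and either end first. May be absent. All modules are alike.
- tape: Yellow tape roll, 90 across, 45 high. Bystander. Origin under its centre.
- switchbox: White network switch, 110 x 160 x 28. Bystander. Origin under its centre.
- screwdriver: Screwdriver lying on the bench. Bystander. Origin under its centre.
- jar: Glass jar, 56 across, 60 high. Bystander. Origin under its centre.
There are look-alikes about, which are no part of the job. Several things have the shape of the tray; the one meant has the colours described above.

How it is judged:
By the outcome, as a careful person would: the job done as asked, in the order asked, and still so for the second after the job is handed in, with the robot touching nothing.
Of module1, module2, module3, module4 only 3 to 4 are there at a start; the rules pass over those that are not, and their reading is None.
At some moment in a run one of stick may be knocked a few centimetres aside while the robot is not near it.
Once in a run the grip may slacken for a moment while it holds something.
It also fails if it takes over 210 s, if anything falls off the work surface, if the arm or the gripper's body presses on something with over 40 N, if the wrist force passes 120 N, or if a joint passes its speed limit or range.

## Working session

There is one attempt and no reset: what is moved stays moved. The work goes in short steps, Python scripts to look and compute and a tool call to move; the robot and the scene stay as the last step left them, time stands still between calls to the robot, and variables do not carry over. Pictures are saved under pics/ and viewed, at most 14 in all, crops included, and the job is handed in when it is done.

Besides the shell and the picture viewer there is one more tool, called after "Request:" as name(argument=value, ...), one argument or row to a line, values as JSON. servo_tool: Moves the arm, as the interface text tells. Its arguments: {"type":"object","properties":{"moves":{"type":"array"}},"required":["moves"]}

```bash
mkdir -p pics; ls
python3 - <<'E'
from plant import r
import cv2,numpy as np
for c in ("scene","top"):
    im=r.camera(c); cv2.imwrite(f"pics/{c}0.png",im)
    i=r.camera_info(c); print(c,np.round(i["K"],1).tolist(),np.round(i["camera_from_world"],3).tolist())
print(r.get_state())
E
```

```text
pics
scene [[354.7, 0.0, 248.9], [0.0, 354.7, 189.0], [0.0, 0.0, 1.0]] [[-0.215, 0.977, 0.012, 0.115], [0.619, 0.146, -0.772, -0.289], [-0.756, -0.159, -0.636, 1.683], [0.0, 0.0, 0.0, 1.0]]
top [[459.6, 0.0, 244.4], [0.0, 459.6, 193.9], [0.0, 0.0, 1.0]] [[0.023, -1.0, -0.012, 0.008], [-0.988, -0.021, -0.155, 0.536], [0.155, 0.016, -0.988, 1.278], [0.0, 0.0, 0.0, 1.0]]
{'t': 0.1, 'q': array([-1.38518493e+00,  2.17717042e-01,  1.61477042e+00, -4.74083052e-05,
        1.31130305e+00, -1.12184649e-01]), 'joint_vel': array([ 8.36044857e-04, -2.98640571e-03, -3.21454553e-03,  2.18502270e-04,
        9.91986684e-05,  7.20466355e-04]), 'tau': array([-4.81196766e-04, -3.98077226e+01, -3.04969490e+01, -1.63830819e-04,
        4.24421552e-03,  2.65806517e-05]), 'position': array([ 0.18327295, -0.59680074,  0.24907673]), 'ee_rot': array([-1.09734808e-03,  9.88933652e-01,  1.48354388e-01, -6.32247466e-05]), 'ft_force': array([0.45802973, 0.86996988, 0.20984131]), 'wrist_torque': array([-0.00724378,  0.02200467, -0.01127293]), 'grasp_force': 0.0, 'gripper_width': 0.0856689091194317}
```

View pics/top0.png

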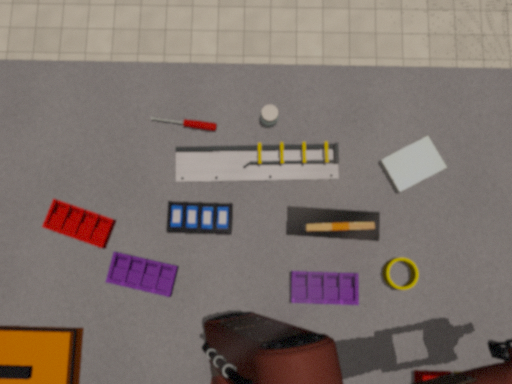

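View pics/scene0.png

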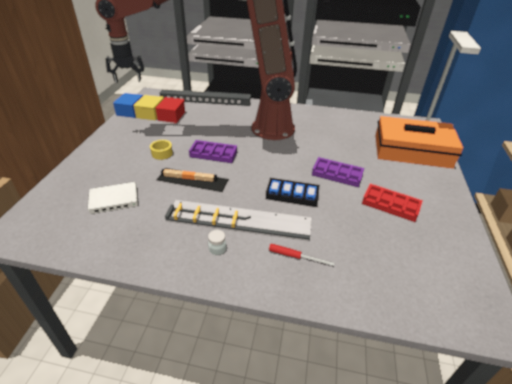

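The top view shows the black tray with four modules at (200,218). The panel is at (258,163) with its strapped bay toward image right, and the mat and stick are at (333,223). The red and purple trays are look-alikes.

```bash
cat > h.py <<'E'
import cv2,numpy as np
from plant import r
def ray(c,uv,z,info=None):
    i=info or r.camera_info(c);T=np.array(i["camera_from_world"]);K=np.array(i["K"])
    R=T[:3,:3];o=-R.T@T[:3,3]
    uv=np.atleast_2d(np.array(uv,float))
    d=(R.T@np.linalg.inv(K)@np.c_[uv,np.ones(len(uv))].T).T
    return (o+d*((z-o[2])/d[:,2])[:,None])[:,:2]
def rect(c,mask,z,info=None):
    """min-area rectangle in world plane z: centre, long side, short side, angle of long side"""
    m=mask.astype(np.uint8); n,l,s,_=cv2.connectedComponentsWithStats(m)
    m=(l==1+np.argmax(s[1:,4])).astype(np.uint8)
    p=max(cv2.findContours(m,cv2.RETR_EXTERNAL,cv2.CHAIN_APPROX_NONE)[0],key=len)[:,0]
    w=ray(c,p,z,info); (cx,cy),_,_=cv2.minAreaRect((w*1000).astype(np.float32))
    b=cv2.boxPoints(cv2.minAreaRect((w*1000).astype(np.float32)))
    e1=b[1]-b[0];e2=b[2]-b[1]
    if np.hypot(*e1)<np.hypot(*e2): e1,e2=e2,e1
    return np.round([cx,cy,np.hypot(*e1),np.hypot(*e2),np.degrees(np.arctan2(e1[1],e1[0]))],1)
E
python3 - <<'E'
from h import *
r.camera("top")
for n,z in (("tray",.036),("panel",.006),("mat",.003),("stick",.023),("module1",.036)):
    for d in r.trace(n,"top")[:6]:
        print(n,round(d["score"],2),d["extent"],rect("top",d["pixels"],z))
E
```

```text
tray 0.85 [293.7, 268.8, 66.5, 40.5] [ 277.8 -208.7  187.4   90.1   89.2]
tray 0.69 [107.8, 249.5, 69.7, 48.4] [304.9 302.8 194.3  92.4  78.4]
tray 0.28 [167.4, 202.6, 66.9, 29.4] [467.1 147.6 188.2  89.5  89.4]
panel 0.72 [175.3, 142.3, 164.5, 38.2] [640.7 -13.4 487.8 114.8 -87.5]
panel 0.47 [167.3, 201.1, 68.1, 30.7] [470.  149.8 195.2  94.4  89.3]
panel 0.33 [185.5, 209.0, 14.8, 17.2] [472.4 174.   58.9  32.1   1.3]
mat 0.71 [288.4, 205.3, 94.2, 33.3] [ 462.7 -238.9  269.2   85.    87.6]
stick 0.86 [300.1, 222.0, 75.3, 11.4] [ 452.3 -253.6  218.7   22.5  -86.9]
stick 0.7 [166.6, 201.5, 66.2, 31.2] [468.5 149.8 190.9  90.1  89.3]
module1 0.71 [216.4, 206.4, 15.8, 24.1] [468.4  80.1  57.5  28.7   1.3]
module1 0.6 [202.4, 204.3, 11.0, 22.7] [468.9 124.4  60.6  31.6   1.9]
module1 0.59 [378.5, 135.6, 69.5, 57.4] [ 637.  -464.7  170.3  113.9  -62.1]
module1 0.56 [185.7, 207.3, 14.2, 17.7] [469.3 170.   57.6  31.5   1.3]
module1 0.53 [176.7, 141.5, 161.8, 41.9] [633.6 -15.2 475.2 113.6 -87.1]
module1 0.47 [172.1, 203.2, 11.7, 24.7] [469.8 213.4  60.5  31.6   1.2]
```

Request:
servo_tool(
  moves=[
    [1,0,0,0,0,0,1],
    [1,0,0,0,0,0,1],
    [1,0,0,0,0,0,1],
    [1,0,0,0,0,0,1],
    [1,0,0,0,0,0,1],
  ],
)

```text
t: 0.9
position: [0.3093, -0.5974, 0.2503]
ee_rot: [0.0, 0.989, 0.148, -0.0]
ft_force: [-0.2, -0.4, 0.3]
gripper_width: 0.0119
grasp_force: 0.0
```

Request:
servo_tool(
  moves=[
    [1,0,0,0,0,0,1],
    [1,0,0,0,0,0,1],
    [1,0,0,0,0,0,1],
    [1,1,0,0,0,0,1],
    [1,1,0,0,0,0,1],
  ],
)

```text
t: 1.4
position: [0.4342, -0.5473, 0.2499]
ee_rot: [-0.0, 0.989, 0.148, 0.0]
ft_force: [0.0, 0.3, -0.3]
gripper_width: 0.0001
grasp_force: 0.0
```

Run:
```python
from h import *
s=r.get_state();print(s["t"],s["position"],s["ee_rot"],s["q"]);i=r.camera_info("wrist")
cv2.imwrite("pics/w0.png",r.camera("wrist"));print(np.round(i["K"],1).tolist(),np.round(i["camera_from_world"],3).tolist())
```

```text
1.4 [ 0.43418679 -0.54729672  0.24992952] [-1.01154613e-04  9.89008926e-01  1.47855788e-01  1.19294828e-05] [-1.00054662e+00  3.70620860e-01  1.42203038e+00  1.07226490e-04
  1.34911622e+00  2.73426363e-01]
[[283.7, 0.0, 256.1], [0.0, 283.7, 190.9], [0.0, 0.0, 1.0]] [[0.293, -0.956, 0.001, -0.65], [-0.904, -0.277, 0.325, 0.199], [-0.31, -0.096, -0.946, 0.464], [0.0, 0.0, 0.0, 1.0]]
```

Request:
servo_tool(
  moves=[
    [0.2,1,0,0,0,-0.022,1],
    [0.2,1,0,0,0,-0.022,1],
    [0.2,1,0,0,0,0,1],
    [0.2,1,0,0,0,0,1],
    [0.2,1,0,0,0,0,1],
  ],
)

```text
t: 1.95
position: [0.4585, -0.4216, 0.2503]
ee_rot: [0.0, 1.0, 0.011, 0.0]
ft_force: [0.6, 0.4, -0.7]
gripper_width: 0.0002
grasp_force: 0.0
```

Request:
servo_tool(
  moves=[
    [0.2,1,0,0,0,0,1],
    [0.2,1,0,0,0,0,1],
    [0.2,1,0,0,0,0,1],
    [0.2,1,0,0,0,0,1],
    [0.2,1,0,0,0,0,1],
  ],
)

```text
t: 2.45
position: [0.4835, -0.2966, 0.2505]
ee_rot: [0.0, 1.0, 0.011, 0.0]
ft_force: [0.4, -0.1, -0.8]
gripper_width: 0.0002
grasp_force: 0.0
```

Request:
servo_tool(
  moves=[
    [0.2,1,0,0,0,0,1],
    [0.2,1,0,0,0,0,1],
    [0.2,1,0,0,0,0,1],
    [0.2,1,0,0,0,0,1],
    [0.2,1,0,0,0,0,1],
  ],
)

```text
t: 2.95
position: [0.5085, -0.1716, 0.2505]
ee_rot: [0.0, 1.0, 0.011, 0.0]
ft_force: [0.7, 0.4, 0.6]
gripper_width: -0.0003
grasp_force: 0.0
```

Request:
servo_tool(
  moves=[
    [0.2,1,0,0,0,0,1],
    [0.2,1,0,0,0,0,1],
    [0.2,1,0,0,0,0,1],
    [0.2,1,0,0,0,0,1],
    [0.2,1,0,0,0,0,1],
  ],
)

```text
t: 3.45
position: [0.5335, -0.0466, 0.2505]
ee_rot: [0.0, 1.0, 0.011, 0.0]
ft_force: [-0.9, 0.9, -0.4]
gripper_width: 0.0002
grasp_force: 0.0
```

Request:
servo_tool(
  moves=[
    [0.2,1,0.2,0,0,0,1],
    [0.2,1,0.2,0,0,0,1],
    [0.2,1,0.2,0,0,0,1],
    [0.2,1,0.2,0,0,0,1],
    [0.2,1,0.2,0,0,0,1],
  ],
)

```text
t: 3.95
position: [0.5585, 0.0785, 0.2757]
ee_rot: [0.0, 1.0, 0.011, 0.0]
ft_force: [0.4, 0.2, -0.5]
gripper_width: 0.0001
grasp_force: 0.0
```

Run:
```python
from h import *
s=r.get_state();print(s["t"],s["position"],s["ee_rot"],s["q"]);i=r.camera_info("wrist")
im=r.camera("wrist");cv2.imwrite("pics/w1.png",im);np.savez("w1.npz",im=im,K=i["K"],T=i["camera_from_world"])
for n,z in (("tray",.036),("panel",.006),("module1",.036)):
    for d in r.trace(n,"wrist")[:6]:
        print(n,round(d["score"],2),d["extent"],rect("wrist",d["pixels"],z,i))
```

```text
3.95 [0.55852416 0.07845356 0.27565418] [4.27566174e-05 9.99942531e-01 1.07196610e-02 1.44558783e-04] [ 1.51643320e-02  6.71116846e-02  1.73330001e+00 -8.91428625e-05
  1.34089223e+00  1.56454123e+00]
tray 0.93 [134.4, 184.4, 137.2, 67.8] [475.  149.1 187.6 102.7  89.5]
tray 0.76 [47.8, 265.8, 126.6, 70.0] [319.8 306.5 181.7 117.7  78.7]
tray 0.6 [0.0, 201.4, 47.1, 77.1] [430.8 412.8 114.5  64.3 -15.1]
tray 0.44 [369.2, 187.7, 142.8, 61.6] [ 479.6 -184.9  193.7   78.    87.6]
panel 0.76 [136.3, 46.5, 375.7, 93.1] [640.9 -12.5 489.9 111.4 -87.6]
module1 0.83 [181.1, 199.3, 22.7, 42.3] [471.8 169.2  63.9  31.6  -0.7]
module1 0.81 [243.0, 200.3, 19.9, 39.0] [4.753e+02 8.190e+01 5.720e+01 2.940e+01 3.000e-01]
module1 0.76 [147.0, 197.4, 25.3, 43.0] [473.1 213.4  67.5  32.8  -2.1]
module1 0.66 [211.4, 199.6, 22.1, 44.5] [ 4.717e+02  1.260e+02  6.520e+01  3.070e+01 -3.000e-01]
```

View pics/w1.png

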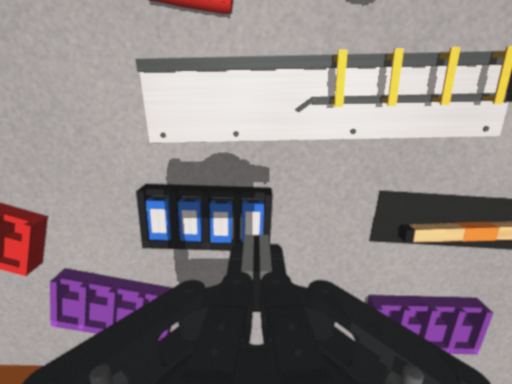

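The wrist view shows the tray at (205,217) with four modules, the panel across the top with its mouth at about (310,100), and the stick on its mat at right. I'll enlarge the tray to see which end is the press end.

Run:
```python
from h import *
im=cv2.imread("pics/w1.png")[178:256,126:282]
cv2.imwrite("pics/w1c.png",cv2.resize(im,None,fx=5,fy=5,interpolation=cv2.INTER_CUBIC))
```

```text
(no output)
```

View pics/w1c.png

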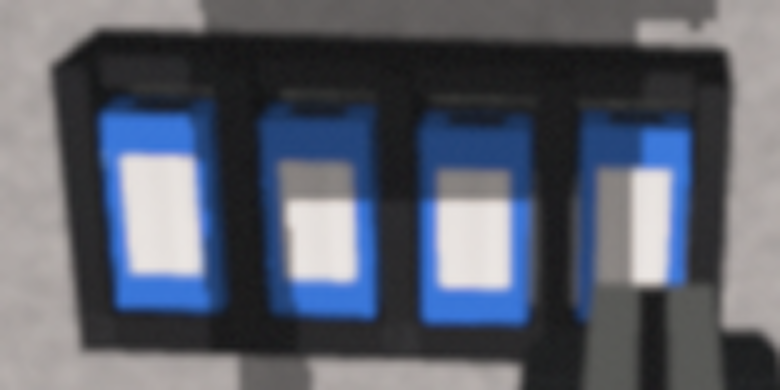

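Request:
servo_tool(
  moves=[
    [-1,0.6,-1,0,0,0,1],
    [-1,0.6,-1,0,0,0,1],
    [-1,0.6,-1,0,0,0,1],
    [-1,0.5,-1,0,0,0,1],
    [-1,0.5,-1,0,0,0,1],
  ],
)

```text
t: 4.65
position: [0.4322, 0.1467, 0.1492]
ee_rot: [0.0, 1.0, 0.01, -0.0]
ft_force: [-0.5, 0.8, -0.3]
gripper_width: 0.0002
grasp_force: 0.0
```

Request:
servo_tool(
  moves=[
    [0,0,0,0,0,0,1],
    [0,0,0,0,0,0,1],
  ],
)

```text
t: 4.85
position: [0.4327, 0.1467, 0.1496]
ee_rot: [0.0, 1.0, 0.011, -0.001]
ft_force: [0.4, 0.1, 0.8]
gripper_width: -0.0
grasp_force: 0.0
```

Run:
```python
from h import *
s=r.get_state();print(s["t"],s["position"],s["ee_rot"])
i=r.camera_info("wrist")
im=r.camera("wrist");cv2.imwrite("pics/w2.png",im)
np.savez("w2.npz",im=im,K=i["K"],T=i["camera_from_world"])
for n,z in (("tray",.036),("module1",.036)):
    for d in r.trace(n,"wrist")[:6]:
        print(n,round(d["score"],2),d["extent"],rect("wrist",d["pixels"],z,i))
cv2.imwrite("pics/w2c.png",cv2.resize(im[60:260,130:390],None,fx=3,fy=3,interpolation=cv2.INTER_CUBIC))
```

```text
4.85 [0.43273499 0.1467101  0.14963778] [ 3.82373632e-04  9.99943612e-01  1.05988148e-02 -5.39674331e-04]
tray 0.95 [140.9, 94.5, 233.1, 111.6] [469.1 148.5 186.9  89.8  89.7]
tray 0.79 [2.0, 234.8, 197.9, 101.6] [316.3 303.1 187.6 113.9  78.5]
tray 0.71 [463.6, 278.2, 47.5, 86.3] [ 288.1 -102.3  124.8   47.8   17.6]
module1 0.81 [262.2, 116.3, 38.5, 73.4] [468.9 127.3  61.5  31.   -0.7]
module1 0.67 [311.1, 116.5, 44.3, 71.0] [469.8  83.3  60.7  33.1  -1.7]
module1 0.62 [214.1, 113.0, 36.4, 74.5] [470.  170.5  60.6  30.3  -0.9]
module1 0.58 [158.1, 107.6, 40.2, 76.1] [471.1 214.   61.2  32.5  -0.6]
```

View pics/w2c.png

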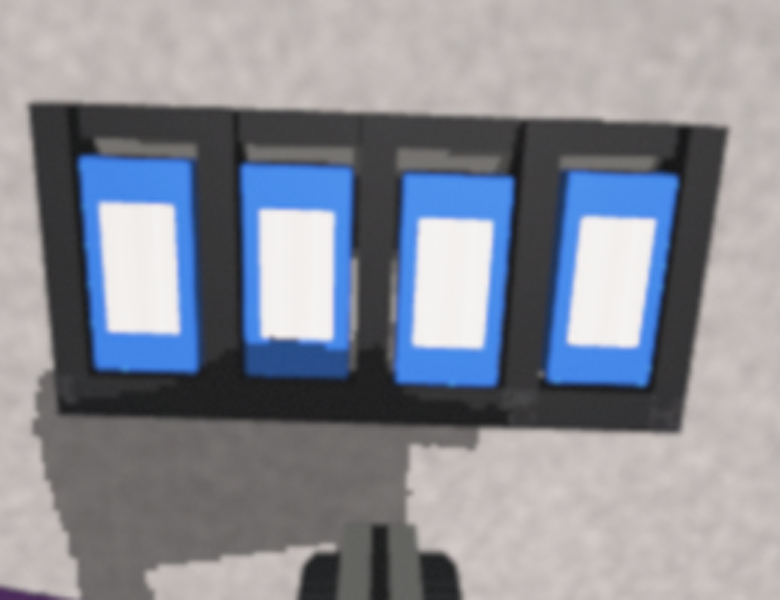

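Confirmed: the grey slanted recess and low wall lie at the world +x end of each pocket (top of the crop, y≈155). So the press ends point to +x and the lifting ends to −x, towards the base.

Request:
servo_tool(
  moves=[
    [0.55,0.54,-0.6,0,0,-0.0044,1],
    [0.55,0.54,-0.6,0,0,0,1],
    [0.55,0.54,-0.6,0,0,0,1],
    [0.55,0.54,-0.6,0,0,0,1],
    [0.57,0.54,-0.6,0,0,0,1],
  ],
)

```text
t: 5.5
position: [0.5056, 0.2153, 0.0761]
ee_rot: [-0.0, 1.0, -0.004, 0.002]
ft_force: [0.7, 0.1, 1.1]
gripper_width: -0.0001
grasp_force: 0.0
```

Request:
servo_tool(
  moves=[
    [0,0,-0.4,0,0,0,1],
    [0,0,-0.26,0,0,0,1],
    [0,0,-0.06,0,0,0,1],
    [0,0,-0.06,0,0,0,1],
    [0,0,0,0,0,0,1],
  ],
)

```text
t: 6.0
position: [0.5027, 0.2146, 0.0563]
ee_rot: [-0.0, 1.0, -0.003, 0.0]
ft_force: [-0.4, -0.1, -0.1]
gripper_width: -0.0001
grasp_force: 0.0
```

Request:
servo_tool(
  moves=[
    [0,0,-0.06,0,0,0,1],
    [0,0,-0.06,0,0,0,1],
    [0,0,-0.06,0,0,0,1],
    [0,0,0,0,0,0,1],
  ],
)

```text
t: 6.4
position: [0.5025, 0.215, 0.0512]
ee_rot: [0.0, 1.0, -0.003, -0.0]
ft_force: [0.2, 0.3, 0.5]
gripper_width: 0.0
grasp_force: 0.0
```

Request:
servo_tool(
  moves=[
    [0,0,-0.06,0,0,0,1],
    [0,0,-0.06,0,0,0,1],
    [0,0,-0.05,0,0,0,1],
    [0,0,0,0,0,0,1],
  ],
)

```text
t: 6.8
position: [0.5024, 0.2149, 0.0467]
ee_rot: [0.0, 1.0, -0.003, -0.0]
ft_force: [-0.2, 1.0, 0.7]
gripper_width: 0.0001
grasp_force: 0.0
```

Run:
```python
from h import *
s=r.get_state();print(s["t"],s["position"],s["ft_force"])
im=r.camera("wrist");im2=r.camera("scene")
a=cv2.resize(im[180:384,120:400],None,fx=2,fy=2);b=cv2.resize(im2[165:215,250:335],None,fx=6,fy=6,interpolation=cv2.INTER_CUBIC)
b=np.vstack([b,np.zeros((408-300,510,3),np.uint8)])
v=np.hstack([a,b]);cv2.imwrite("pics/p1.png",cv2.resize(v,None,fx=.73,fy=.73))
```

```text
6.8 [0.50238315 0.21492962 0.04670387] [-0.20197581  1.03933881  0.74250363]
```

View pics/p1.png

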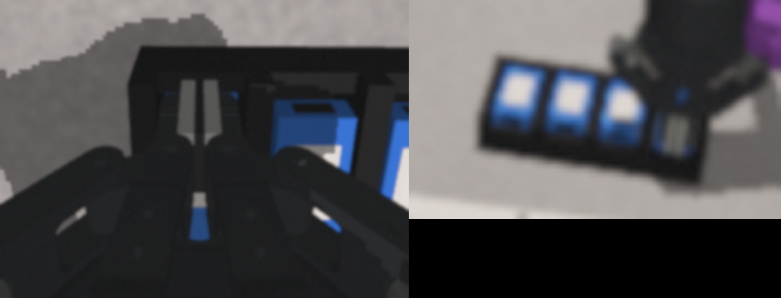

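Request:
servo_tool(
  moves=[
    [0,0,0.6,0,0,0,1],
    [0,0,1,0,0,0,-0.1],
    [-0.5,0,0.5,0,0,0,-0.1],
    [-0.94,0,0,0,0,0,-0.1],
    [0,0,0,0,0,0,-0.1],
  ],
)

```text
t: 7.4
position: [0.4648, 0.2151, 0.1006]
ee_rot: [-0.0, 1.0, -0.003, -0.0]
ft_force: [0.2, -0.3, -0.5]
gripper_width: 0.0471
grasp_force: 0.0
```

Run:
```python
from h import *
s=r.get_state();print(s["t"],s["position"],s["gripper_width"])
im=r.camera("wrist");im2=r.camera("scene")
cv2.imwrite("pics/p2.png",cv2.resize(im[130:384,100:420],None,fx=2,fy=2))
```

```text
7.4 [0.46477447 0.21507195 0.10057868] 0.04709186483534085
```

View pics/p2.png

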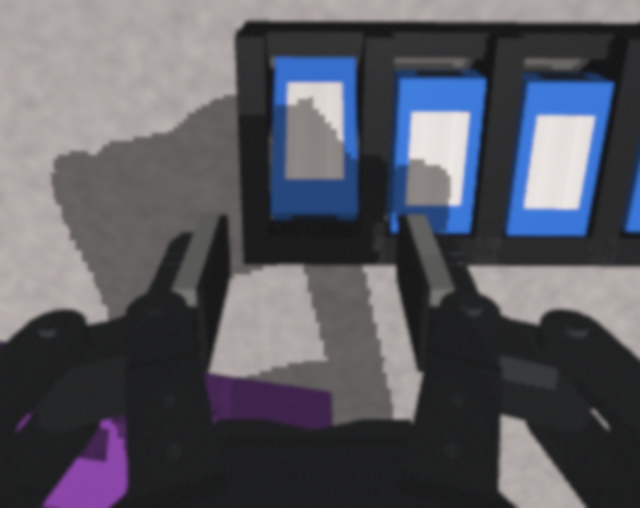

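The first module is tipped (leftmost pocket, crop (315,140)). Next I lower the open gripper over its raised end.

Request:
servo_tool(
  moves=[
    [0,0,-0.7,0,0,0,-0.1],
    [0,0,-0.7,0,0,0,-0.1],
    [0,0,-0.4,0,0,0,-0.1],
    [0,0,0,0,0,0,-0.1],
    [0,0,0,0,0,0,-0.1],
  ],
)

```text
t: 8.0
position: [0.4672, 0.215, 0.0547]
ee_rot: [0.0, 1.0, -0.003, 0.0]
ft_force: [1.0, -0.3, -0.6]
gripper_width: 0.0468
grasp_force: 0.0
```

Request:
servo_tool(
  moves=[
    [0,0,-0.05,0,0,0,-0.1],
    [0,0,-0.05,0,0,0,-0.1],
    [0,0,0,0,0,0,-0.1],
  ],
)

```text
t: 8.3
position: [0.4671, 0.2151, 0.0526]
ee_rot: [-0.0, 1.0, -0.003, 0.001]
ft_force: [-0.4, -0.6, 1.2]
gripper_width: 0.0468
grasp_force: 0.5
```

Request:
servo_tool(
  moves=[
    [0,0,-0.05,0,0,0,-0.1],
    [0,0,-0.05,0,0,0,-0.1],
    [0,0,0,0,0,0,-0.1],
  ],
)

```text
t: 8.6
position: [0.4672, 0.2152, 0.0524]
ee_rot: [0.0, 1.0, -0.003, -0.0]
ft_force: [-6.0, -1.6, 18.1]
gripper_width: 0.0471
grasp_force: 8.8
```

Request:
servo_tool(
  moves=[
    [0,0,0.12,0,0,0,-0.1],
    [0,0,0.1,0,0,0,0.0],
    [0,0,0,0,0,0,1],
    [0,0,0,0,0,0,1],
    [0,0,0,0,0,0,1],
  ],
)

```text
t: 9.1
position: [0.4667, 0.2151, 0.0554]
ee_rot: [-0.0, 1.0, -0.003, -0.0]
ft_force: [-2.4, 0.5, 5.0]
gripper_width: 0.0283
grasp_force: 59.4
```

Request:
servo_tool(
  moves=[
    [0,0,0,0,0,0,1],
    [0,0,0,0,0,0,1],
  ],
)

```text
t: 9.3
position: [0.4667, 0.2151, 0.0554]
ee_rot: [-0.0, 1.0, -0.003, -0.0]
ft_force: [-1.4, -0.0, 6.6]
gripper_width: 0.0281
grasp_force: 59.4
```

Request:
servo_tool(
  moves=[
    [0,0,0.2,0,0,0,1],
    [0,0,0.4,0,0,0,1],
    [0,0,0.8,0,0,0,1],
    [0,0,0.8,0,0,0,1],
    [0,0,0.8,0,0,0,1],
  ],
)

```text
t: 9.8
position: [0.4663, 0.2149, 0.1308]
ee_rot: [0.0, 1.0, -0.003, -0.0]
ft_force: [-0.1, 0.5, -0.5]
gripper_width: 0.0281
grasp_force: 59.3
```

Request:
servo_tool(
  moves=[
    [0.65,-0.61,0,0,0,0.0235,1],
    [0.65,-0.61,0,0,0,0.0235,1],
    [0.65,-0.61,0,0,0,0.0235,1],
    [0.65,-0.61,0,0,0,0.0235,1],
    [0.65,-0.61,0,0,0,0.0235,1],
  ],
)

```text
t: 10.3
position: [0.5483, 0.1381, 0.1303]
ee_rot: [0.0, 0.933, 0.361, -0.0]
ft_force: [0.1, -0.2, -0.3]
gripper_width: 0.0284
grasp_force: 59.3
```

Request:
servo_tool(
  moves=[
    [0.65,-0.61,0,0,0,0.0235,1],
    [0.65,-0.61,0,0,0,0.0235,1],
    [0.65,-0.61,0,0,0,0.0235,1],
    [0.65,-0.61,0,0,0,0.0235,1],
    [0.65,-0.61,0,0,0,0.0235,1],
  ],
)

```text
t: 10.8
position: [0.6295, 0.0618, 0.1301]
ee_rot: [-0.0, 0.74, 0.673, -0.0]
ft_force: [0.7, -0.6, 0.1]
gripper_width: 0.0282
grasp_force: 59.3
```

Request:
servo_tool(
  moves=[
    [0,0,0,0,0,0.0235,1],
    [0,0,0,0,0,0,1],
    [0,0,0,0,0,0,1],
  ],
)

```text
t: 11.1
position: [0.6287, 0.0626, 0.1299]
ee_rot: [-0.0, 0.691, 0.722, -0.0]
ft_force: [0.1, 0.6, 0.3]
gripper_width: 0.0281
grasp_force: 59.3
```

Run:
```python
from h import *
s=r.get_state();print(s["t"],s["position"],s["ee_rot"],s["q"],s["gripper_width"])
i=r.camera_info("wrist");im=r.camera("wrist");cv2.imwrite("pics/w3.png",im)
np.savez("w3.npz",im=im,K=i["K"],T=i["camera_from_world"])
for d in r.trace("panel","wrist")[:2]: print(d["score"],d["extent"],rect("wrist",d["pixels"],.006,i))
```

```text
11.1 [0.62869236 0.06259501 0.12987119] [-3.44730731e-04  6.91374088e-01  7.22496843e-01 -2.52338996e-04] [-1.18319796e-02  3.53795947e-01  1.68287781e+00  1.14138078e-04
  1.10576722e+00 -5.59009889e-02] 0.028141004228447716
0.63 [195.3, 4.8, 141.4, 335.6] [634.3  99.5 228.  107.6 -87.6]
```

View pics/w3.png

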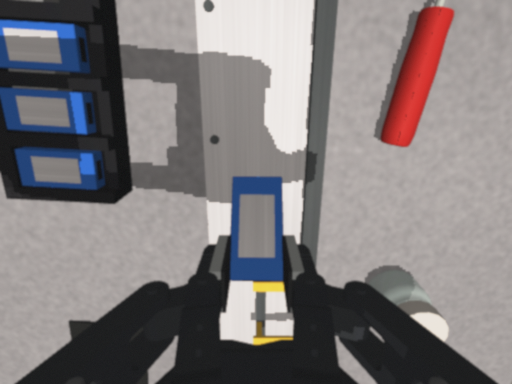

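Run:
```python
from h import *
d=np.load("w3.npz");im=d["im"];g=cv2.cvtColor(im,6).astype(float);i=dict(K=d["K"],camera_from_world=d["T"])
g=cv2.GaussianBlur(g,(3,3),0)
L=[];R=[]
for v in range(12,215,6):
    gr=np.diff(g[v])
    a=186+np.argmax(gr[186:225]); b=290+np.argmin(gr[290:325])
    if gr[a]>8: L.append((a+.5,v))
    if gr[b]<-15: R.append((b+.5,v))
for n,P in (("L",L),("R",R)):
    w=ray("wrist",P,.006,i)*1000; k=np.polyfit(w[:,1],w[:,0],1)
    for _ in range(3):
        e=abs(np.polyval(k,w[:,1])-w[:,0]); w=w[e<max(1.5,np.median(e)*2)];k=np.polyfit(w[:,1],w[:,0],1)
    print(n,len(w),"slope deg",np.degrees(np.arctan(k[0])),"x at y=62,122:",np.polyval(k,[62,122]),w[:,1].min(),w[:,1].max())
```

```text
L 32 slope deg -2.3300006804318705 x at y=62,122: [581.51725793 579.07594101] 39.99393106538519 203.0010432426184
R 34 slope deg -2.5276912556212 x at y=62,122: [671.93345732 669.28474664] 44.058859320563585 206.9884918770387
```

Request:
servo_tool(
  moves=[
    [-0.08,-0.04,0,0.0222,0.0009,0,1],
    [0,0,0,0.0222,0.0009,0,1],
    [0,0,-0.4,0.0222,0.0009,0,1],
    [0,0,-0.6,0.0222,0.0009,0,1],
    [0,0,-0.6,0.0222,0.0009,0,1],
  ],
)

```text
t: 11.7
position: [0.6282, 0.0613, 0.0914]
ee_rot: [-0.246, 0.648, 0.68, 0.24]
ft_force: [-0.6, -0.3, -1.0]
gripper_width: 0.0281
grasp_force: 59.4
```

Request:
servo_tool(
  moves=[
    [0,0,-0.6,0,0,0,1],
    [0,0,-0.6,0,0,0,1],
    [0,0,-0.5,0,0,0,1],
    [0,0,-0.3,0,0,0,1],
    [0,0,0,0,0,0,1],
  ],
)

```text
t: 12.2
position: [0.6265, 0.0628, 0.0394]
ee_rot: [-0.246, 0.648, 0.68, 0.237]
ft_force: [-0.4, -0.4, -1.2]
gripper_width: 0.0286
grasp_force: 59.3
```

Request:
servo_tool(
  moves=[
    [0,0,-0.08,0,0,0,1],
    [0,0,-0.06,0,0,0,1],
    [0,0,-0.04,0,0,0,1],
    [0,0,0,0,0,0,1],
  ],
)

```text
t: 12.6
position: [0.6274, 0.0615, 0.0359]
ee_rot: [-0.246, 0.649, 0.68, 0.238]
ft_force: [-0.4, 0.3, -0.5]
gripper_width: 0.0284
grasp_force: 59.3
```

Request:
servo_tool(
  moves=[
    [0,0,-0.06,0,0,0,1],
    [0,0,-0.06,0,0,0,1],
    [0,0,-0.06,0,0,0,1],
    [0,0,0,0,0,0,1],
  ],
)

```text
t: 13.0
position: [0.6269, 0.0615, 0.0307]
ee_rot: [-0.246, 0.649, 0.68, 0.238]
ft_force: [-0.4, 0.5, -0.8]
gripper_width: 0.0278
grasp_force: 59.3
```

Request:
servo_tool(
  moves=[
    [0,0,-0.04,0,0,0,1],
    [0,0,-0.04,0,0,0,1],
    [0,0,0,0,0,0,1],
  ],
)

```text
t: 13.3
position: [0.6272, 0.0615, 0.0291]
ee_rot: [-0.246, 0.649, 0.68, 0.238]
ft_force: [-0.9, 0.7, -0.1]
gripper_width: 0.0282
grasp_force: 59.4
```

Request:
servo_tool(
  moves=[
    [0,0,-0.05,0,0,0,1],
    [0,0,0,0,0,0,1],
    [0,0,0,0,0,0,-0.1],
    [0,0,0,0,0,0,-0.1],
    [0,0,0,0,0,0,-0.1],
  ],
)

```text
t: 13.8
position: [0.6271, 0.0616, 0.0276]
ee_rot: [-0.246, 0.649, 0.68, 0.238]
ft_force: [0.2, -0.0, 0.3]
gripper_width: 0.0467
grasp_force: 0.0
```

Request:
servo_tool(
  moves=[
    [0,-0.3,0.4,0,0,0,-0.1],
    [0,-0.5,0.8,0,0,0,-0.1],
    [0,0,1,-0.0222,-0.0009,0,-0.1],
    [0,0,1,-0.0222,-0.0009,0,-0.1],
    [0,0,0,-0.0222,-0.0009,0,-0.1],
  ],
)

```text
t: 14.3
position: [0.6314, 0.0395, 0.1141]
ee_rot: [-0.094, 0.684, 0.716, 0.098]
ft_force: [0.2, 0.3, -0.2]
gripper_width: 0.0468
grasp_force: 0.0
```

Request:
servo_tool(
  moves=[
    [0,0,0,-0.0222,-0.0009,0,-0.1],
    [0,0,0,-0.0222,-0.0009,0,-0.1],
    [0,0,0,0,0,0,-0.1],
  ],
)

```text
t: 14.6
position: [0.6275, 0.0444, 0.1094]
ee_rot: [0.001, 0.689, 0.725, 0.001]
ft_force: [0.3, 0.1, 0.6]
gripper_width: 0.0471
grasp_force: 0.0
```

Run:
```python
from h import *
s=r.get_state();print(s["t"],s["position"],s["ee_rot"],s["gripper_width"])
i=r.camera_info("wrist");im=r.camera("wrist");cv2.imwrite("pics/w4.png",im)
for d in r.trace("module1","wrist")[:5]: print(d["score"],d["extent"],rect("wrist",d["pixels"],.020,i))
```

```text
14.6 [0.62746523 0.04438517 0.10944968] [7.85784460e-04 6.88558068e-01 7.25180462e-01 6.83338004e-04] 0.04714242074460638
0.86 [0.0, 0.3, 69.6, 38.4] [474.  166.7  49.1  21.9   3. ]
0.71 [0.2, 57.5, 79.2, 56.8] [467.8 127.   56.   33.   -1.9]
0.6 [240.6, 105.5, 39.6, 83.5] [626.9  87.3  61.3  29.6 -88.1]
0.57 [2.1, 121.1, 88.4, 52.2] [462.8  79.8  68.8  35.2  -1.4]
```

View pics/w4.png

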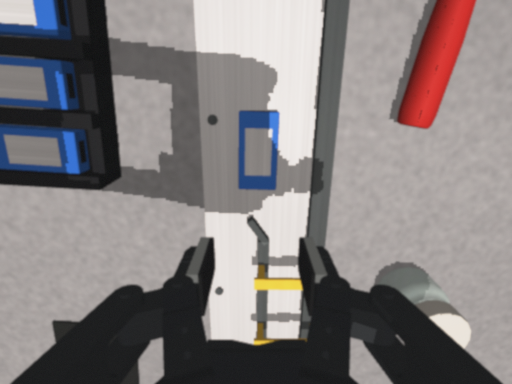

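Module 1 lies flat on the bed at px (258,150), straight and where intended. On to the second.

Request:
servo_tool(
  moves=[
    [-0.5,0.5,0,0,0,-0.0235,1],
    [-0.5,0.5,0,0,0,-0.0235,1],
    [-0.5,0.5,0,0,0,-0.0235,1],
    [-0.5,0.5,0,0,0,-0.0235,1],
    [-0.5,0.5,0,0,0,-0.0235,1],
  ],
)

```text
t: 15.2
position: [0.5641, 0.1027, 0.1073]
ee_rot: [-0.001, 0.907, 0.422, -0.0]
ft_force: [1.3, -0.1, 0.2]
gripper_width: 0.0003
grasp_force: 0.0
```

Request:
servo_tool(
  moves=[
    [-0.5,0.5,0,0,0,-0.0235,1],
    [-0.5,0.5,0,0,0,-0.0235,1],
    [-0.5,0.5,0,0,0,-0.0235,1],
    [-0.5,0.5,0,0,0,-0.0235,1],
    [-0.5,0.5,0,0,0,-0.0235,1],
  ],
)

```text
t: 15.7
position: [0.5018, 0.1654, 0.1074]
ee_rot: [-0.001, 0.998, 0.066, -0.001]
ft_force: [0.2, -0.4, 0.8]
gripper_width: -0.0
grasp_force: 0.0
```

Request:
servo_tool(
  moves=[
    [0,0.06,-0.5,0,0,-0.0235,1],
    [0,0,-0.5,0,0,0,1],
    [0,0,0,0,0,0,1],
    [0,0,0,0,0,0,1],
  ],
)

```text
t: 16.1
position: [0.502, 0.1669, 0.082]
ee_rot: [-0.0, 1.0, -0.003, -0.001]
ft_force: [-0.1, -0.1, 0.2]
gripper_width: -0.0003
grasp_force: 0.0
```

Request:
servo_tool(
  moves=[
    [0,0.16,-0.5,0,0,0,1],
    [0,0,-0.5,0,0,0,1],
    [0,0,-0.08,0,0,0,1],
    [0,0,-0.08,0,0,0,1],
    [0,0,-0.08,0,0,0,1],
  ],
)

```text
t: 16.6
position: [0.5022, 0.1721, 0.0516]
ee_rot: [-0.0, 1.0, -0.003, 0.0]
ft_force: [0.3, 0.1, -0.1]
gripper_width: -0.0003
grasp_force: 0.1
```

Request:
servo_tool(
  moves=[
    [0,0,-0.06,0,0,0,1],
    [0,0,-0.06,0,0,0,1],
    [0,0,-0.05,0,0,0,1],
    [0,0,0,0,0,0,1],
    [0,0,0,0,0,0,1],
  ],
)

```text
t: 17.1
position: [0.5022, 0.172, 0.0476]
ee_rot: [-0.0, 1.0, -0.003, 0.0]
ft_force: [0.4, -0.6, 0.6]
gripper_width: -0.0003
grasp_force: 0.0
```

Request:
servo_tool(
  moves=[
    [0,0,0.6,0,0,0,1],
    [0,0,1,0,0,0,-0.1],
    [-0.5,0,0.5,0,0,0,-0.1],
    [-0.92,0,0,0,0,0,-0.1],
    [0,0,0,0,0,0,-0.1],
  ],
)

```text
t: 17.6
position: [0.4648, 0.1721, 0.101]
ee_rot: [0.0, 1.0, -0.003, -0.0]
ft_force: [0.1, 0.2, 0.2]
gripper_width: 0.0467
grasp_force: 0.0
```

Request:
servo_tool(
  moves=[
    [0,0,-0.6,0,0,0,-0.1],
    [0,0,-0.6,0,0,0,-0.1],
    [0,0,0,0,0,0,-0.1],
    [0,0,0,0,0,0,-0.1],
  ],
)

```text
t: 18.0
position: [0.4671, 0.172, 0.0702]
ee_rot: [0.0, 1.0, -0.003, -0.0]
ft_force: [-0.1, 0.2, 0.8]
gripper_width: 0.047
grasp_force: 0.0
```

Run:
```python
from h import *
s=r.get_state();print(s["t"],s["position"],s["ee_rot"],s["gripper_width"])
i=r.camera_info("wrist");im=r.camera("wrist");cv2.imwrite("pics/w5.png",im)
for d in r.trace("module1","wrist")[:5]: print(d["score"],d["extent"],rect("wrist",d["pixels"],.036,i))
```

```text
18.0 [0.4670559  0.17195945 0.07024142] [ 3.76899025e-05  9.99994860e-01 -3.20565028e-03 -5.35513810e-05] 0.04698908490163167
0.88 [370.7, 180.1, 64.0, 93.5] [ 4.71e+02  8.31e+01  6.36e+01  3.28e+01 -4.00e-01]
0.74 [305.4, 183.3, 54.8, 94.1] [ 4.699e+02  1.277e+02  6.390e+01  3.160e+01 -3.000e-01]
0.71 [233.8, 170.9, 49.1, 95.2] [ 4.756e+02  1.709e+02  6.260e+01  3.240e+01 -4.000e-01]
```

Request:
servo_tool(
  moves=[
    [0,-0.02,-0.4,0,0,0,-0.1],
    [0,0,-0.16,0,0,0,-0.1],
    [0,0,0,0,0,0,1],
    [0,0,0,0,0,0,1],
    [0,0,0,0,0,0,1],
  ],
)

```text
t: 18.6
position: [0.466, 0.1714, 0.0558]
ee_rot: [0.0, 1.0, -0.003, -0.001]
ft_force: [-1.1, -0.0, -0.4]
gripper_width: 0.028
grasp_force: 59.1
```

Request:
servo_tool(
  moves=[
    [0,0,0,0,0,0,1],
    [0,0,0.2,0,0,0,1],
    [0,0,0.8,0,0,0,1],
    [0,0,1,0,0,0,1],
    [0,0,1,0,0,0,1],
  ],
)

```text
t: 19.1
position: [0.4669, 0.1716, 0.1322]
ee_rot: [-0.0, 1.0, -0.003, 0.0]
ft_force: [0.2, 0.4, -0.2]
gripper_width: 0.028
grasp_force: 59.3
```

Request:
servo_tool(
  moves=[
    [0.628,-0.18,0,0,0,0.0235,1],
    [0.628,-0.18,0,0,0,0.0235,1],
    [0.628,-0.18,0,0,0,0.0235,1],
    [0.628,-0.18,0,0,0,0.0235,1],
    [0.628,-0.18,0,0,0,0.0235,1],
  ],
)

```text
t: 19.6
position: [0.5464, 0.1489, 0.1318]
ee_rot: [0.0, 0.933, 0.361, 0.001]
ft_force: [-0.7, -1.1, -0.2]
gripper_width: 0.0282
grasp_force: 59.3
```

Request:
servo_tool(
  moves=[
    [0.628,-0.18,0,0,0,0.0235,1],
    [0.628,-0.18,0,0,0,0.0235,1],
    [0.628,-0.18,0,0,0,0.0235,1],
    [0.628,-0.18,0,0,0,0.0235,1],
    [0.628,-0.18,0,0,0,0.0235,1],
  ],
)

```text
t: 20.1
position: [0.6248, 0.1264, 0.1316]
ee_rot: [0.0, 0.74, 0.673, 0.001]
ft_force: [-1.0, 0.1, -0.4]
gripper_width: 0.028
grasp_force: 59.3
```

Request:
servo_tool(
  moves=[
    [0,0,0,0,0,0.0235,1],
    [0,0,0,0,0,0,1],
    [0,0,0,0,0,0,1],
  ],
)

```text
t: 20.4
position: [0.6237, 0.1265, 0.1312]
ee_rot: [0.0, 0.691, 0.722, 0.0]
ft_force: [-0.2, -0.0, -1.0]
gripper_width: 0.0284
grasp_force: 59.4
```

Run:
```python
from h import *
s=r.get_state();print(s["t"],s["position"],s["ee_rot"],s["gripper_width"])
i=r.camera_info("wrist");im=r.camera("wrist");cv2.imwrite("pics/w6.png",im)
for d in r.trace("module1","wrist")[:5]: print(d["score"],d["extent"],rect("wrist",d["pixels"],.13,i),rect("wrist",d["pixels"],.02,i))
```

```text
20.4 [0.62366642 0.12654597 0.13121104] [7.29375368e-05 6.91381393e-01 7.22489966e-01 1.17771016e-04] 0.028358883178776283
0.82 [229.1, 173.5, 53.1, 108.0] [622.6 146.6  57.3  27.  -87.5] [625.2  90.4 107.4  50.6 -87.5]
0.71 [28.4, 171.8, 85.3, 40.3] [534.7 163.6  38.1  18.2  -0.8] [460.4 122.5  71.4  34.2  -0.8]
0.64 [42.3, 221.2, 75.9, 37.0] [535.3 138.   38.2  18.3  -0.6] [461.7  74.5  71.6  34.3  -0.6]
```

Request:
servo_tool(
  moves=[
    [0,0,0,0.0222,0.0009,0,1],
    [0,0,0,0.0222,0.0009,0,1],
    [0,0,-0.4,0.0222,0.0009,0,1],
    [0,0,-0.6,0.0222,0.0009,0,1],
    [0,0,-0.6,0.0222,0.0009,0,1],
  ],
)

```text
t: 21.0
position: [0.6249, 0.1261, 0.0925]
ee_rot: [-0.246, 0.648, 0.679, 0.24]
ft_force: [0.4, 0.7, -1.2]
gripper_width: 0.0284
grasp_force: 59.4
```

Request:
servo_tool(
  moves=[
    [0,0,-0.6,0,0,0,1],
    [0,0,-0.6,0,0,0,1],
    [0,0,-0.6,0,0,0,1],
    [0,0,-0.4,0,0,0,1],
    [0,0,0,0,0,0,1],
  ],
)

```text
t: 21.5
position: [0.6225, 0.1278, 0.0347]
ee_rot: [-0.247, 0.648, 0.68, 0.237]
ft_force: [0.4, 0.4, -0.9]
gripper_width: 0.0283
grasp_force: 59.4
```

Request:
servo_tool(
  moves=[
    [0,0,-0.08,0,0,0,1],
    [0,0,-0.08,0,0,0,1],
    [0,0,-0.07,0,0,0,1],
    [0,0,0,0,0,0,1],
    [0,0,0,0,0,0,1],
  ],
)

```text
t: 22.0
position: [0.6238, 0.1264, 0.0306]
ee_rot: [-0.246, 0.649, 0.68, 0.238]
ft_force: [0.0, -0.0, -0.2]
gripper_width: 0.0284
grasp_force: 59.4
```

Request:
servo_tool(
  moves=[
    [0,0,-0.07,0,0,0,1],
    [0,0,-0.05,0,0,0,1],
    [0,0,0,0,0,0,-0.1],
    [0,0,0,0,0,0,-0.1],
    [0,0,0,0,0,0,-0.1],
  ],
)

```text
t: 22.5
position: [0.6236, 0.1265, 0.0272]
ee_rot: [-0.246, 0.649, 0.68, 0.238]
ft_force: [-0.1, 0.1, -0.3]
gripper_width: 0.047
grasp_force: 0.0
```

Request:
servo_tool(
  moves=[
    [0,-0.3,0.4,0,0,0,-0.1],
    [0,-0.5,0.8,0,0,0,-0.1],
    [0,0,1,-0.0222,-0.0009,0,-0.1],
    [0,0,1,-0.0222,-0.0009,0,-0.1],
    [0,-0.4,1,-0.0222,-0.0009,0,-0.1],
  ],
)

```text
t: 23.0
position: [0.6241, 0.0958, 0.1347]
ee_rot: [-0.097, 0.684, 0.716, 0.096]
ft_force: [0.7, 0.8, -0.0]
gripper_width: 0.0468
grasp_force: 0.0
```

Request:
servo_tool(
  moves=[
    [0,-0.6,0.5,-0.0222,-0.0009,0,-0.1],
    [0,-0.6,0.5,-0.0222,-0.0009,0,-0.1],
    [0,-0.6,0,0,0,0,-0.1],
    [0,0,0,0,0,0,-0.1],
    [0,0,0,0,0,0,-0.1],
  ],
)

```text
t: 23.5
position: [0.6227, 0.0503, 0.1559]
ee_rot: [-0.002, 0.691, 0.723, -0.0]
ft_force: [0.1, -1.0, -0.4]
gripper_width: 0.047
grasp_force: 0.0
```

Run:
```python
from h import *
s=r.get_state();print(s["t"],s["position"],s["ee_rot"],s["gripper_width"])
i=r.camera_info("wrist");im=r.camera("wrist");cv2.imwrite("pics/w7.png",im)
np.savez("w7.npz",im=im,K=i["K"],T=i["camera_from_world"])
for d in r.trace("module1","wrist")[:5]: print(d["score"],d["extent"],rect("wrist",d["pixels"],.02,i))
for n in("mouth","strap","stop","load"): 
  for d in r.spot_in(n,"wrist")[:2]: print(n,d)
r.camera("top")
for n,z in(("stick",.023),("mat",.003)):
  d=r.trace(n,"top")[0];print(n,rect("top",d["pixels"],z))
```

```text
23.5 [0.62265552 0.05033377 0.15588168] [-1.80824754e-03  6.91157050e-01  7.22702318e-01 -1.50266889e-04] 0.046990597488562526
0.94 [42.3, 128.3, 85.5, 39.2] [462.5  80.4  70.1  33.8  -0.7]
0.91 [32.8, 71.6, 86.7, 45.3] [461.5 127.3  71.3  32.7  -0.8]
0.74 [246.8, 32.6, 34.8, 77.2] [623.5 151.6  60.   30.5 -86.7]
0.68 [87.6, 295.7, 73.7, 86.3] [ 503.3 -188.    84.5   34.9   60.1]
mouth {'extent': [211.8, 0.0, 127.3, 343.0], 'score': 0.7}
mouth {'extent': [250.3, 31.0, 32.1, 78.1], 'score': 0.26}
strap {'extent': [210.7, 0.0, 128.8, 347.5], 'score': 0.89}
stop {'extent': [209.7, 0.1, 128.1, 342.5], 'score': 0.8}
load {'extent': [250.0, 113.1, 33.2, 66.4], 'score': 0.73}
stick [ 452.2 -254.8  221.1   23.4  -86. ]
mat [ 462.6 -238.6  270.3   88.6   88.7]
```

View pics/w7.png

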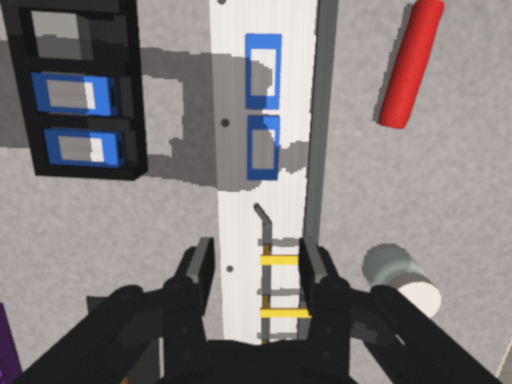

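Both modules lie in a row on the bed, at px (264,72) and (264,148). The flare tip is at (257,206) and the first strap at (280,260).

Run:
```python
from h import *
d=np.load("w7.npz");i=dict(K=d["K"],camera_from_world=d["T"])
o=np.array([629,7.7]);xp=np.array([.0419,-.9991]);yp=np.array([.9991,.0419])
def pp(uv,z):
    w=ray("wrist",[uv],z,i)[0]*1000; print(uv,z,w.round(1),"panel",round(float((w-o)@xp),1),round(float((w-o)@yp),1))
pp((257,206),.015);pp((280,260),.039);pp((285,313.5),.039)
s=r.get_state();print(s["q"])
```

```text
(257, 206) 0.015 [624.   27.4] panel -19.9 -4.2
(280, 260) 0.039 [648.7 -18.8] panel 27.3 18.5
(285, 313.5) 0.039 [658.7 -83.5] panel 92.4 25.8
[-2.98528941e-02  3.09582468e-01  1.68392328e+00  2.73927722e-04
  1.14860487e+00 -7.69217196e-02]
```

Request:
servo_tool(
  moves=[
    [-0.57,-0.95,0.2,0,0,0,-0.1],
    [-0.57,-0.95,0.2,0,0,0,-0.1],
    [-0.57,-0.95,0.2,0,0,0,-0.1],
    [-0.57,-0.95,0.2,0,0,0,-0.1],
    [-0.57,-0.95,0.2,0,0,0,-0.1],
  ],
)

```text
t: 24.45
position: [0.5519, -0.0679, 0.1826]
ee_rot: [0.0, 0.69, 0.724, 0.0]
ft_force: [-0.4, -0.3, 0.2]
gripper_width: 0.0466
grasp_force: 0.0
```

Request:
servo_tool(
  moves=[
    [-0.57,-0.95,0.2,0,0,0,-0.1],
    [-0.57,-0.95,0.2,0,0,0,-0.1],
    [-0.57,-0.95,0.2,0,0,0,-0.1],
    [-0.57,-0.95,0.2,0,0,0,-0.1],
    [-0.57,-0.95,0.2,0,0,0,-0.1],
  ],
)

```text
t: 24.95
position: [0.4806, -0.1867, 0.2077]
ee_rot: [0.0, 0.69, 0.724, 0.0]
ft_force: [0.4, -0.9, 0.0]
gripper_width: 0.047
grasp_force: 0.0
```

Request:
servo_tool(
  moves=[
    [-0.57,-0.95,0,0,0,0,-0.1],
    [-0.57,-0.95,0,0,0,0,-0.1],
    [0,0,0,0,0,0,-0.1],
    [0,0,0,0,0,0,-0.1],
  ],
)

```text
t: 25.35
position: [0.4526, -0.2336, 0.2074]
ee_rot: [0.0, 0.691, 0.723, 0.0]
ft_force: [-0.0, 0.2, -0.0]
gripper_width: 0.0471
grasp_force: 0.0
```

Run:
```python
from h import *
s=r.get_state();print(s["t"],s["position"],s["ee_rot"],s["gripper_width"])
i=r.camera_info("wrist");im=r.camera("wrist");cv2.imwrite("pics/w8.png",im)
for n,z in (("stick",.023),("mat",.003)):
  for d in r.trace(n,"wrist")[:2]: print(n,d["score"],d["extent"],rect("wrist",d["pixels"],z,i))
# stick by colour: wood/orange
h=cv2.cvtColor(im,cv2.COLOR_BGR2HSV);m=(h[...,0]>5)&(h[...,0]<25)&(h[...,1]>70)&(h[...,2]>90)
print(rect("wrist",m,.023,i))
```

```text
25.35 [ 0.45263601 -0.23360508  0.20740831] [2.09802949e-05 6.90785508e-01 7.23059640e-01 3.72733805e-04] 0.04709614408771014
stick 0.62 [246.4, 92.0, 19.0, 182.0] [ 452.7 -254.6  218.7   19.7  -86.8]
mat 0.68 [221.9, 43.8, 95.5, 228.3] [ 462.9 -238.1  272.    87.3   87.7]
mat 0.25 [349.9, 277.2, 59.8, 106.8] [ 633.9 -540.8  118.    43.1  -54.8]
[ 452.5 -256.5  197.1   22.8  -86.8]
```

View pics/w8.png

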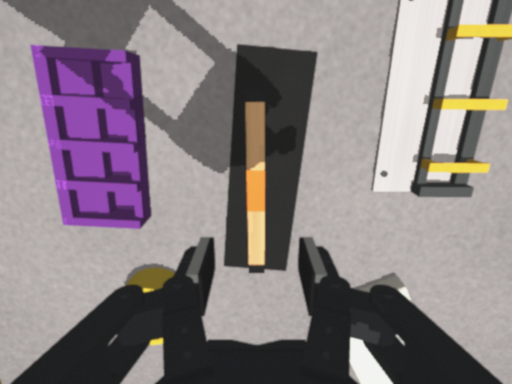

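The stick is on its mat, centre near (256,187), with its band central. I grip it at the middle.

Request:
servo_tool(
  moves=[
    [0,-0.43,-1,0,0,0.0017,-0.1],
    [0,-0.42,-1,0,0,0,-0.1],
    [0,0,-1,0,0,0,-0.1],
    [0,0,-1,0,0,0,-0.1],
    [0,0,-1,0,0,0,-0.1],
  ],
)

```text
t: 26.0
position: [0.4533, -0.2539, 0.0814]
ee_rot: [0.0, 0.686, 0.728, 0.0]
ft_force: [0.6, 0.3, -1.0]
gripper_width: 0.0471
grasp_force: 0.0
```

Request:
servo_tool(
  moves=[
    [0,0,-1,0,0,0,-0.1],
    [0,0,-0.7,0,0,0,-0.1],
    [0,0,-0.36,0,0,0,-0.1],
    [0,0,0,0,0,0,-0.1],
    [0,0,0,0,0,0,-0.1],
  ],
)

```text
t: 26.5
position: [0.4534, -0.2547, 0.0314]
ee_rot: [0.0, 0.686, 0.728, 0.0]
ft_force: [-0.8, 0.1, -0.4]
gripper_width: 0.047
grasp_force: 0.0
```

Request:
servo_tool(
  moves=[
    [0,0,0,0,0,0,1],
    [0,0,0,0,0,0,1],
    [0,0,0,0,0,0,1],
    [0,0,0,0,0,0,1],
  ],
)

```text
t: 26.9
position: [0.4538, -0.2555, 0.0323]
ee_rot: [0.001, 0.686, 0.727, 0.0]
ft_force: [-0.4, 0.5, 7.2]
gripper_width: 0.018
grasp_force: 61.2
```

Request:
servo_tool(
  moves=[
    [0,0,0.2,0,0,0,1],
    [0,0,0.6,0,0,0,1],
    [0,0,1,0,0,0,1],
    [0,0,1,0,0,0,1],
    [0,0,1,0,0,-0.0027,1],
  ],
)

```text
t: 27.4
position: [0.4523, -0.2546, 0.1273]
ee_rot: [-0.0, 0.693, 0.721, -0.0]
ft_force: [0.4, -0.5, -0.6]
gripper_width: 0.018
grasp_force: 60.4
```

Request:
servo_tool(
  moves=[
    [0.32,0.945,0,0,0,0,1],
    [0.32,0.945,0,0,0,0,1],
    [0.32,0.945,0,0,0,0,1],
    [0.32,0.945,0,0,0,0,1],
    [0.32,0.945,0,0,0,0,1],
  ],
)

```text
t: 27.9
position: [0.4927, -0.1357, 0.1266]
ee_rot: [0.0, 0.693, 0.721, 0.0]
ft_force: [-0.4, -0.2, -0.8]
gripper_width: 0.0182
grasp_force: 60.4
```

Request:
servo_tool(
  moves=[
    [0.32,0.945,0,0,0,0,1],
    [0.32,0.945,0,0,0,0,1],
    [0.32,0.945,0,0,0,0,1],
    [0.32,0.945,0,0,0,0,1],
    [0.32,0.945,0,0,0,0,1],
  ],
)

```text
t: 28.4
position: [0.5327, -0.0175, 0.1265]
ee_rot: [0.0, 0.693, 0.721, 0.0]
ft_force: [-0.4, -0.2, -0.5]
gripper_width: 0.0183
grasp_force: 60.4
```

Request:
servo_tool(
  moves=[
    [0.32,0.945,0,0,0,0,1],
    [0.32,0.945,0,0,0,0,1],
    [0.32,0.945,0,0,0,0,1],
    [0.32,0.945,0,0,0,0,1],
    [0.32,0.945,0,0,0,0,1],
  ],
)

```text
t: 28.9
position: [0.5726, 0.1005, 0.1265]
ee_rot: [0.0, 0.693, 0.721, -0.0]
ft_force: [0.5, -0.2, -0.6]
gripper_width: 0.018
grasp_force: 60.4
```

Request:
servo_tool(
  moves=[
    [0.32,0.945,0,0,0,0,1],
    [0.32,0.945,0,0,0,0,1],
    [0,0,0,0,0,0,1],
    [0,0,0,0,0,0,1],
  ],
)

```text
t: 29.3
position: [0.5884, 0.147, 0.1262]
ee_rot: [0.0, 0.692, 0.722, -0.0]
ft_force: [0.7, -0.5, -0.5]
gripper_width: 0.0183
grasp_force: 60.4
```

Run:
```python
from h import *
s=r.get_state();print(s["t"],s["position"],s["ee_rot"],s["gripper_width"])
i=r.camera_info("wrist");im=r.camera("wrist");cv2.imwrite("pics/w9.png",im)
zt=s["position"][2]-.0085
for n,z in (("stick",zt),("module1",.02)):
  for d in r.trace(n,"wrist")[:5]: print(n,d["score"],d["extent"],rect("wrist",d["pixels"],z,i))
```

```text
29.3 [0.58837674 0.14701857 0.12620477] [ 1.03374015e-04  6.92080053e-01  7.21820679e-01 -3.11638268e-04] 0.018288043084892753
stick 0.82 [232.6, 27.3, 51.9, 318.5] [587.2 172.3 171.   21.1 -87.4]
module1 0.85 [72.3, 199.8, 82.6, 41.0] [461.7 120.5  70.8  33.8  -0.8]
module1 0.81 [277.9, 153.6, 39.4, 71.5] [622.4 153.   62.7  31.9 -88.3]
module1 0.75 [281.5, 221.4, 31.3, 50.9] [634.5 102.   59.2  27.6 -54.6]
module1 0.63 [81.3, 246.3, 76.5, 37.7] [463.3  72.7  69.6  36.4  -1.1]
```

Request:
servo_tool(
  moves=[
    [0,0,-0.9,0,0,0,1],
    [0,0,-0.9,0,0,0,1],
    [0,0,-0.9,0,0,0,1],
    [0,0,-0.69,0,0,0,1],
    [0,0,0,0,0,0,1],
  ],
)

```text
t: 29.95
position: [0.5858, 0.1457, 0.0379]
ee_rot: [-0.002, 0.693, 0.721, -0.003]
ft_force: [-0.2, 0.1, -1.4]
gripper_width: 0.018
grasp_force: 60.4
```

Request:
servo_tool(
  moves=[
    [0.24,0.01,0,0,0,0,1],
    [0.24,0.01,0,0,0,0,1],
    [0.24,0.01,0,0,0,0,1],
    [0.24,0.01,0,0,0,0,1],
    [0.24,0.01,0,0,0,0,1],
  ],
)

```text
t: 30.45
position: [0.6195, 0.1483, 0.0418]
ee_rot: [0.0, 0.693, 0.721, 0.0]
ft_force: [-2.1, -1.1, -0.5]
gripper_width: 0.0179
grasp_force: 60.5
```

Request:
servo_tool(
  moves=[
    [0.15,0.007,0,0,0,0,1],
    [0.08,0.003,0,0,0,0,1],
    [0.05,0.002,0,0,0,0,1],
    [0,0,0,0,0,0,1],
  ],
)

```text
t: 30.85
position: [0.6258, 0.1484, 0.041]
ee_rot: [0.0, 0.693, 0.721, 0.0]
ft_force: [0.7, 0.5, -0.3]
gripper_width: 0.0179
grasp_force: 60.4
```

Request:
servo_tool(
  moves=[
    [0.05,0.002,0,0,0,0,1],
    [0.05,0.002,0,0,0,0,1],
    [0,0,0,0,0,0,1],
  ],
)

```text
t: 31.15
position: [0.6283, 0.1485, 0.041]
ee_rot: [0.0, 0.693, 0.721, 0.0]
ft_force: [-0.9, -0.2, -1.1]
gripper_width: 0.018
grasp_force: 60.3
```

Request:
servo_tool(
  moves=[
    [0.05,0.002,0,0,0,0,1],
    [0.03,0.001,0,0,0,0,1],
    [0,0,0,0,0,0,1],
  ],
)

```text
t: 31.45
position: [0.6287, 0.1485, 0.0407]
ee_rot: [-0.001, 0.692, 0.721, -0.001]
ft_force: [-4.7, -0.6, 1.6]
gripper_width: 0.0181
grasp_force: 60.7
```

Run:
```python
from h import *
s=r.get_state();print(s["t"],s["position"],s["ft_force"])
i=r.camera_info("wrist");im=r.camera("wrist");cv2.imwrite("pics/w10.png",im)
for n,z in (("module1",.02),):
  for d in r.trace(n,"wrist")[:5]: print(n,d["score"],d["extent"],rect("wrist",d["pixels"],z,i))
```

```text
31.45 [0.62871687 0.14853012 0.04067692] [-4.6647801  -0.64561371  1.62862484]
module1 0.95 [0.3, 263.0, 35.9, 47.3] [483.6 113.8  39.2  22.1  75.9]
module1 0.86 [0.1, 326.1, 55.0, 42.8] [475.9  64.1  39.   37.4  -2.2]
module1 0.6 [275.0, 297.8, 7.2, 43.4] [644.5  95.2  32.2   6.4 -89.4]
module1 0.51 [165.8, 98.4, 198.8, 259.4] [599.  174.1 108.8  35.6 -88. ]
module1 0.51 [413.3, 100.0, 97.1, 209.4] [745.9 171.3 125.5  33.9  83.1]
```

View pics/w10.png

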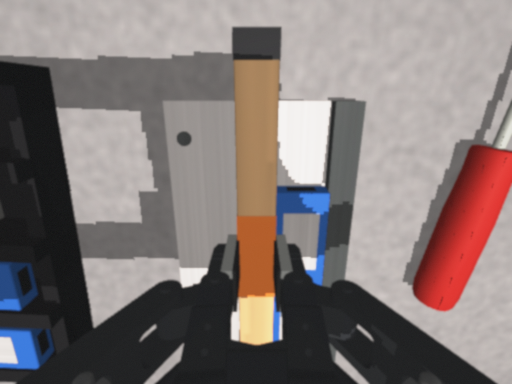

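Both modules now lie against the fence (5 N contact). Next I move the stick behind them, in lane y_p=30.

Request:
servo_tool(
  moves=[
    [-0.32,-0.013,0,0,0,0,1],
    [0,0,0.8,0,0,0,1],
    [0,0.3,0.8,0,0,0,1],
    [0.15,0.9,0,0,0,0,1],
    [0.15,0.9,0,0,0,0,1],
  ],
)

```text
t: 32.05
position: [0.6316, 0.2012, 0.0829]
ee_rot: [0.002, 0.693, 0.721, 0.002]
ft_force: [-0.1, -0.4, -1.2]
gripper_width: 0.0179
grasp_force: 60.4
```

Request:
servo_tool(
  moves=[
    [0.15,0.9,0,0,0,0,1],
    [0.15,0.9,0,0,0,0,1],
    [0.15,0.9,0,0,0,0,1],
    [0.15,0.9,0,0,0,0,1],
    [0.13,0.5,0,0,0,0,1],
  ],
)

```text
t: 32.55
position: [0.6486, 0.3053, 0.0815]
ee_rot: [0.001, 0.692, 0.722, 0.001]
ft_force: [0.6, 1.2, -0.2]
gripper_width: 0.0182
grasp_force: 60.4
```

Request:
servo_tool(
  moves=[
    [0,0,0,0,0,0,1],
    [0,0,0,0,0,0,1],
  ],
)

```text
t: 32.75
position: [0.648, 0.3028, 0.0809]
ee_rot: [0.0, 0.692, 0.722, -0.0]
ft_force: [-0.4, 0.0, -1.8]
gripper_width: 0.0182
grasp_force: 60.4
```

Run:
```python
from h import *
s=r.get_state();print(s["t"],s["position"],s["ee_rot"],s["gripper_width"])
i=r.camera_info("wrist");im=r.camera("wrist");cv2.imwrite("pics/w11.png",im);zt=s["position"][2]-.0085
d=r.trace("stick","wrist")[0];print(d["score"],d["extent"],rect("wrist",d["pixels"],zt,i))
r.camera("top")
for d in r.trace("module1","top")[:6]: print(d["score"],d["extent"],rect("top",d["pixels"],.02))
d=r.trace("stick","top")[0];print(d["score"],d["extent"],rect("top",d["pixels"],zt))
w=s["position"][:2]*1000-[629,7.7];print(w@[.0419,-.9991],w@[.9991,.0419])
```

```text
32.75 [0.64799423 0.30281065 0.08094765] [ 3.48712512e-04  6.92393063e-01  7.21520421e-01 -8.33775533e-05] 0.018185871937000147
0.57 [233.2, 27.6, 50.1, 317.3] [646.8 327.9 170.7  20.5 -87.9]
0.67 [213.5, 151.2, 22.3, 7.8] [654.2  86.5  59.5  30.4 -88.8]
0.56 [204.6, 202.2, 9.9, 28.1] [469.1 127.3  58.3  29.1   2. ]
0.48 [215.7, 206.5, 14.9, 22.4] [470.   82.2  59.2  29.6  -1.7]
0.47 [191.0, 153.2, 22.4, 5.1] [651.4 150.2  62.6  33.4 -88.8]
0.28 [174.3, 144.5, 167.6, 38.2] [637.5 -13.7 482.7 117.7 -87.8]
0.87 [149.9, 148.7, 35.5, 10.0] [647.1 236.   94.7  23.4 -88.8]
-294.0491962777532 31.342276575776562
```

Request:
servo_tool(
  moves=[
    [-0.04,0,-0.6,0,0,0,1],
    [0,0,-0.6,0,0,0,1],
    [0,0,-0.54,0,0,0,1],
    [0,0,0,0,0,0,1],
    [0,0,0,0,0,0,1],
  ],
)

```text
t: 33.5
position: [0.6464, 0.3031, 0.0365]
ee_rot: [-0.0, 0.693, 0.721, -0.001]
ft_force: [0.6, 0.1, -1.0]
gripper_width: 0.0183
grasp_force: 60.4
```

Request:
servo_tool(
  moves=[
    [0.017,-0.4,0,0,0,0,1],
    [0.017,-0.4,0,0,0,0,1],
    [0.017,-0.4,0,0,0,0,1],
    [0.017,-0.4,0,0,0,0,1],
    [0.017,-0.4,0,0,0,0,1],
  ],
)

```text
t: 34.0
position: [0.6491, 0.2521, 0.0377]
ee_rot: [-0.0, 0.693, 0.721, 0.0]
ft_force: [-0.6, 0.5, -0.6]
gripper_width: 0.0178
grasp_force: 60.3
```

Request:
servo_tool(
  moves=[
    [0.021,-0.5,0,0,0,0,1],
    [0.021,-0.5,0,0,0,0,1],
    [0.021,-0.5,0,0,0,0,1],
    [0.021,-0.5,0,0,0,0,1],
    [0.021,-0.5,0,0,0,0,1],
  ],
)

```text
t: 34.5
position: [0.6516, 0.1896, 0.0376]
ee_rot: [-0.0, 0.693, 0.721, -0.0]
ft_force: [-0.2, 1.2, -1.7]
gripper_width: 0.0183
grasp_force: 60.3
```

Run:
```python
from h import *
s=r.get_state();print(s["t"],s["position"],s["ft_force"],s["gripper_width"])
w=s["position"][:2]*1000-[629,7.7];print(w@[.0419,-.9991],w@[.9991,.0419])
r.camera("top")
for d in r.trace("module1","top")[:5]: print(d["score"],d["extent"],rect("top",d["pixels"],.02))
```

```text
34.5 [0.65162927 0.18964529 0.03755101] [-0.18485179  1.16972656 -1.69073645] 0.018250035567248114
-180.8333715177944 30.23240677566008
0.76 [202.4, 205.2, 8.0, 24.4] [467.6 127.3  55.5  23.3   2. ]
0.75 [226.9, 149.5, 21.5, 10.5] [655.   49.6  56.4  30.4 -88.8]
0.74 [214.2, 206.4, 17.2, 20.7] [470.   82.7  59.6  30.3  -2.1]
0.56 [244.5, 147.4, 25.1, 12.4] [659.    2.2  32.6  30.4 -88.8]
```

Request:
servo_tool(
  moves=[
    [0.021,-0.5,0,0,0,0,1],
    [0.021,-0.5,0,0,0,0,1],
    [0.021,-0.5,0,0,0,0,1],
    [0.021,-0.5,0,0,0,0,1],
    [0.021,-0.5,0,0,0,0,1],
  ],
)

```text
t: 35.1
position: [0.6543, 0.1271, 0.0376]
ee_rot: [0.0, 0.693, 0.721, 0.0]
ft_force: [0.5, 0.6, -1.6]
gripper_width: 0.0181
grasp_force: 60.3
```

Request:
servo_tool(
  moves=[
    [0.021,-0.5,0,0,0,0,1],
    [0.021,-0.5,0,0,0,0,1],
    [0.021,-0.5,0,0,0,0,1],
    [0.017,-0.4,0,0,0,0,1],
    [0,0,0,0,0,0,1],
  ],
)

```text
t: 35.6
position: [0.6564, 0.0789, 0.0376]
ee_rot: [0.0, 0.693, 0.721, -0.0]
ft_force: [1.1, 0.3, -1.1]
gripper_width: 0.0183
grasp_force: 60.3
```

Run:
```python
from h import *
s=r.get_state();print(s["t"],s["position"],s["ft_force"],s["gripper_width"])
w=s["position"][:2]*1000-[629,7.7];print(w@[.0419,-.9991],w@[.9991,.0419])
im=r.camera("top");cv2.imwrite("pics/t12.png",cv2.resize(im[130:250,160:390],None,fx=3.4,fy=3.4,interpolation=cv2.INTER_CUBIC))
```

```text
35.6 [0.65643052 0.07890888 0.03755255] [ 1.11196908  0.34644267 -1.08107657] 0.018294660090192025
-69.99545254364196 30.38948656394361
```

View pics/t12.png

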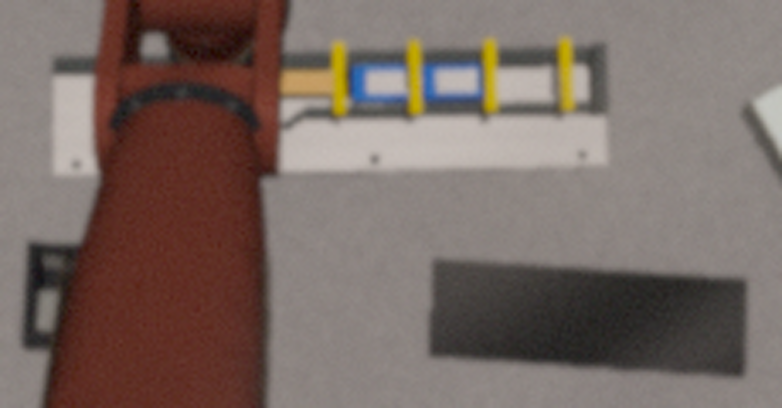

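Both modules are in the bay, under straps 1–3, with the stick tip just inside. I withdraw the stick and lay it on its mat for now.

Request:
servo_tool(
  moves=[
    [-0.03,0.7,0,0,0,0,1],
    [-0.034,0.8,0,0,0,0,1],
    [-0.034,0.8,0,0,0,0,1],
    [-0.034,0.8,0,0,0,0,1],
    [0,0,0.6,0,0,0,1],
  ],
)

```text
t: 36.15
position: [0.65, 0.1622, 0.0502]
ee_rot: [-0.002, 0.691, 0.723, -0.002]
ft_force: [-1.6, -0.9, -1.3]
gripper_width: 0.0184
grasp_force: 60.3
```

Request:
servo_tool(
  moves=[
    [0,0,1,0,0,0,1],
    [0,0,1,0,0,0,1],
    [0,0,1,0,0,-0.013,1],
    [-0.45,-0.93,0,0,0,0,1],
    [-0.45,-0.93,0,0,0,0,1],
  ],
)

```text
t: 36.65
position: [0.6319, 0.1123, 0.1306]
ee_rot: [0.002, 0.721, 0.693, 0.002]
ft_force: [-1.0, -0.1, -0.9]
gripper_width: 0.0182
grasp_force: 60.4
```

Request:
servo_tool(
  moves=[
    [-0.45,-0.93,0,0,0,0,1],
    [-0.45,-0.93,0,0,0,0,1],
    [-0.45,-0.93,0,0,0,0,1],
    [-0.45,-0.93,0,0,0,0,1],
    [-0.45,-0.93,0,0,0,0,1],
  ],
)

```text
t: 37.15
position: [0.5741, -0.0051, 0.1286]
ee_rot: [0.001, 0.721, 0.693, 0.0]
ft_force: [-0.6, 1.0, -0.5]
gripper_width: 0.0181
grasp_force: 60.4
```

Request:
servo_tool(
  moves=[
    [-0.45,-0.93,0,0,0,0,1],
    [-0.45,-0.93,0,0,0,0,1],
    [-0.45,-0.93,0,0,0,0,1],
    [-0.45,-0.93,0,0,0,0,1],
    [-0.45,-0.93,0,0,0,0,1],
  ],
)

```text
t: 37.65
position: [0.5179, -0.1215, 0.1287]
ee_rot: [0.001, 0.721, 0.693, 0.0]
ft_force: [0.2, 0.0, -1.2]
gripper_width: 0.0183
grasp_force: 60.4
```

Request:
servo_tool(
  moves=[
    [-0.45,-0.93,0,0,0,0,1],
    [-0.45,-0.93,0,0,0,0,1],
    [-0.45,-0.93,0,0,0,0,1],
    [-0.45,-0.93,0,0,0,0,1],
    [-0.4,-0.9,0,0,0,0,1],
  ],
)

```text
t: 38.15
position: [0.4629, -0.2371, 0.1286]
ee_rot: [0.001, 0.721, 0.693, -0.0]
ft_force: [-0.1, -0.4, 0.0]
gripper_width: 0.0178
grasp_force: 60.4
```

Request:
servo_tool(
  moves=[
    [0,0,0,0,0,0,1],
    [0,0,0,0,0,0,1],
  ],
)

```text
t: 38.35
position: [0.4633, -0.2364, 0.1283]
ee_rot: [0.0, 0.722, 0.692, 0.0]
ft_force: [0.5, -0.1, -0.8]
gripper_width: 0.0182
grasp_force: 60.4
```

Request:
servo_tool(
  moves=[
    [0,-0.06,-0.9,0,0,0,1],
    [0,0,-0.9,0,0,0,1],
    [0,0,-0.9,0,0,0,1],
    [0,0,-0.7,0,0,0,1],
    [0,0,-0.3,0,0,0,1],
  ],
)

```text
t: 38.85
position: [0.4622, -0.2357, 0.0334]
ee_rot: [-0.002, 0.721, 0.693, -0.0]
ft_force: [-1.1, -0.3, -0.8]
gripper_width: 0.0179
grasp_force: 60.4
```

Request:
servo_tool(
  moves=[
    [0,0,-0.08,0,0,0,1],
    [0,0,-0.05,0,0,0,1],
    [0,0,0,0,0,0,1],
  ],
)

```text
t: 39.15
position: [0.4639, -0.238, 0.0327]
ee_rot: [0.001, 0.721, 0.693, 0.0]
ft_force: [-0.5, -0.0, -1.2]
gripper_width: 0.0183
grasp_force: 60.4
```

Request:
servo_tool(
  moves=[
    [0,0,0,0,0,0,-0.1],
    [0,0,0,0,0,0,-0.1],
    [0,0,0,0,0,0,-0.1],
    [0,0,0.6,0,0,0,-0.1],
    [0,0,0.8,0,0,0,-0.1],
  ],
)

```text
t: 39.65
position: [0.462, -0.2372, 0.0669]
ee_rot: [-0.001, 0.721, 0.692, -0.0]
ft_force: [0.3, 0.4, -0.1]
gripper_width: 0.0469
grasp_force: 0.0
```

Request:
servo_tool(
  moves=[
    [0,0,0.8,0,0,0,1],
    [0.104,0.9,0.6,0,0,-0.0223,1],
    [0.104,0.973,0.6,0,0,-0.0223,1],
    [0.104,0.973,0,0,0,-0.0223,1],
    [0.104,0.973,0,0,0,-0.0223,1],
  ],
)

```text
t: 40.15
position: [0.4744, -0.1419, 0.1191]
ee_rot: [0.001, 0.886, 0.463, 0.001]
ft_force: [0.5, 0.6, -0.6]
gripper_width: 0.0002
grasp_force: 0.0
```

Request:
servo_tool(
  moves=[
    [0.104,0.973,0,0,0,-0.0223,1],
    [0.104,0.973,0,0,0,-0.0223,1],
    [0.104,0.973,0,0,0,-0.0223,1],
    [0.104,0.973,0,0,0,-0.0223,1],
    [0.104,0.973,0,0,0,-0.0223,1],
  ],
)

```text
t: 40.65
position: [0.4868, -0.0197, 0.1181]
ee_rot: [0.0, 0.991, 0.131, 0.001]
ft_force: [0.6, 0.3, 0.3]
gripper_width: -0.0001
grasp_force: 0.0
```

Request:
servo_tool(
  moves=[
    [0.104,0.973,0,0,0,-0.0223,1],
    [0.104,0.973,0,0,0,-0.0223,1],
    [0.104,0.973,0,0,0,0,1],
    [0.104,0.973,0,0,0,0,1],
    [0.104,0.973,0,0,0,0,1],
  ],
)

```text
t: 41.15
position: [0.4998, 0.102, 0.1181]
ee_rot: [-0.0, 1.0, -0.006, 0.001]
ft_force: [0.1, 0.5, -0.2]
gripper_width: -0.0002
grasp_force: 0.0
```

Request:
servo_tool(
  moves=[
    [0,0,0,0,0,0,1],
    [0,0,0,0,0,0,1],
  ],
)

```text
t: 41.35
position: [0.4996, 0.1011, 0.1177]
ee_rot: [0.0, 1.0, -0.005, 0.0]
ft_force: [-0.0, -0.1, 0.4]
gripper_width: 0.0001
grasp_force: 0.0
```

Run:
```python
from h import *
s=r.get_state();print(s["t"],s["position"],s["ee_rot"],s["q"])
i=r.camera_info("wrist");r.camera("wrist")
for d in r.trace("module1","wrist")[:4]: print(d["score"],d["extent"],rect("wrist",d["pixels"],.036,i))
r.camera("top")
for n in ("stick","mat"):
  d=r.trace(n,"top")[0];print(n,d["score"],rect("top",d["pixels"],.023 if n=="stick" else .003))
```

```text
41.35 [0.49959077 0.1011266  0.1176723 ] [ 2.09721073e-04  9.99987609e-01 -4.95026140e-03  4.83349701e-04] [ 6.22287931e-02  1.31728078e-01  1.98443603e+00 -5.65730975e-04
  1.02449225e+00  1.64321937e+00]
0.79 [206.0, 204.5, 38.8, 68.6] [470.6 126.6  64.3  30.4  -1.1]
0.58 [261.5, 201.2, 40.0, 69.6] [472.   82.1  63.7  31.2  -0.6]
stick 0.94 [ 463.9 -237.7  221.2   26.3   88.6]
mat 0.9 [ 463.3 -240.7  272.7   89.3   88. ]
```

Request:
servo_tool(
  moves=[
    [0.05,0.53,-0.5,0,0,0,1],
    [0.05,0.53,-0.5,0,0,0,1],
    [0,0,-0.7,0,0,0,1],
    [0,0,-0.5,0,0,0,1],
    [0,0,-0.2,0,0,0,1],
  ],
)

```text
t: 42.1
position: [0.4999, 0.1279, 0.0541]
ee_rot: [0.0, 1.0, -0.005, -0.002]
ft_force: [-0.6, 0.5, 0.6]
gripper_width: 0.0003
grasp_force: 0.1
```

Request:
servo_tool(
  moves=[
    [0,0,-0.08,0,0,0,1],
    [0,0,-0.08,0,0,0,1],
    [0,0,-0.08,0,0,0,1],
    [0,0,-0.08,0,0,0,1],
    [0,0,-0.06,0,0,0,1],
  ],
)

```text
t: 42.6
position: [0.5023, 0.1275, 0.0477]
ee_rot: [-0.0, 1.0, -0.006, 0.001]
ft_force: [0.6, 0.3, 0.5]
gripper_width: -0.0003
grasp_force: 0.0
```

Request:
servo_tool(
  moves=[
    [0,0,-0.04,0,0,0,1],
    [0,0,0,0,0,0,1],
    [0,0,0,0,0,0,1],
  ],
)

```text
t: 42.9
position: [0.5019, 0.1275, 0.0464]
ee_rot: [-0.0, 1.0, -0.006, 0.0]
ft_force: [0.1, -0.3, 0.4]
gripper_width: 0.0003
grasp_force: 0.0
```

Request:
servo_tool(
  moves=[
    [0,0,0.6,0,0,0,1],
    [0,0,1,0,0,0,-0.1],
    [-0.5,0,0.5,0,0,0,-0.1],
    [-0.92,0,0,0,0,0,-0.1],
    [0,0,0,0,0,0,-0.1],
  ],
)

```text
t: 43.4
position: [0.4644, 0.1276, 0.0996]
ee_rot: [0.0, 1.0, -0.005, -0.001]
ft_force: [-0.5, -0.1, 0.0]
gripper_width: 0.047
grasp_force: 0.0
```

Request:
servo_tool(
  moves=[
    [0,0,-0.6,0,0,0,-0.1],
    [0,0,-0.6,0,0,0,-0.1],
    [0,0,0,0,0,0,-0.1],
    [0,0,0,0,0,0,-0.1],
  ],
)

```text
t: 43.8
position: [0.4668, 0.1275, 0.069]
ee_rot: [0.0, 1.0, -0.006, -0.0]
ft_force: [0.2, 0.3, 0.2]
gripper_width: 0.047
grasp_force: 0.0
```

Run:
```python
from h import *
s=r.get_state();print(s["t"],s["position"],s["ee_rot"],s["gripper_width"])
i=r.camera_info("wrist");im=r.camera("wrist")
for d in r.trace("module1","wrist")[:5]: print(d["score"],d["extent"],rect("wrist",d["pixels"],.036,i))
```

```text
43.8 [0.46677225 0.12747084 0.06899613] [ 3.62212061e-05  9.99983897e-01 -5.67456209e-03 -6.06111609e-05] 0.047011130216062624
0.91 [302.6, 178.0, 57.2, 95.8] [471.3  83.4  63.4  32.8  -0. ]
0.81 [232.8, 183.2, 53.3, 95.0] [469.1 127.   63.7  31.1  -0.6]
```

Module 3 appears to have dropped back flat, since its outline matches the untipped neighbour's. I press again, slightly further in.

Request:
servo_tool(
  moves=[
    [0,0,0.8,0,0,0,-0.1],
    [0.64,0.008,0.4,0,0,0,1],
    [0.64,0,0,0,0,0,1],
    [0,0,-0.5,0,0,0,1],
    [0,0,-0.7,0,0,0,1],
  ],
)

```text
t: 44.4
position: [0.4998, 0.1278, 0.0695]
ee_rot: [-0.0, 1.0, -0.006, 0.002]
ft_force: [-0.4, 0.6, -0.1]
gripper_width: 0.0
grasp_force: 0.0
```

Request:
servo_tool(
  moves=[
    [0,0,-0.4,0,0,0,1],
    [0,0,-0.12,0,0,0,1],
    [0,0,-0.12,0,0,0,1],
    [0,0,-0.1,0,0,0,1],
    [0,0,0,0,0,0,1],
  ],
)

```text
t: 44.9
position: [0.4984, 0.1278, 0.0504]
ee_rot: [-0.0, 1.0, -0.006, 0.0]
ft_force: [0.0, 0.4, 0.4]
gripper_width: -0.0006
grasp_force: 0.0
```

Run:
```python
from h import *
s=r.get_state();print(s["t"],s["position"],s["ft_force"])
```

```text
44.9 [0.49843657 0.12775873 0.05038439] [0.02533907 0.44808912 0.43246664]
```

Request:
servo_tool(
  moves=[
    [0,0,-0.06,0,0,0,1],
    [0,0,-0.06,0,0,0,1],
    [0,0,-0.05,0,0,0,1],
    [0,0,-0.03,0,0,0,1],
    [0,0,0,0,0,0,1],
  ],
)

```text
t: 45.4
position: [0.4982, 0.1277, 0.0452]
ee_rot: [0.0, 1.0, -0.006, -0.0]
ft_force: [-0.4, 0.6, 0.8]
gripper_width: 0.0001
grasp_force: 0.0
```

Request:
servo_tool(
  moves=[
    [0,0,0,0,0,0,1],
    [0,0,0,0,0,0,1],
    [0,0,0.2,0,0,0,1],
    [0,0,0.6,0,0,0,1],
    [0,0,0.6,0,0,0,1],
  ],
)

```text
t: 45.9
position: [0.498, 0.1277, 0.0806]
ee_rot: [0.0, 1.0, -0.006, -0.001]
ft_force: [0.1, -0.4, -0.3]
gripper_width: 0.0
grasp_force: 0.0
```

Request:
servo_tool(
  moves=[
    [-0.65,0,0.4,0,0,0,-0.1],
    [-0.64,0,0,0,0,0,-0.1],
    [0,0,-0.4,0,0,0,-0.1],
    [0,0,-0.4,0,0,0,-0.1],
    [0,0,0,0,0,0,-0.1],
  ],
)

```text
t: 46.4
position: [0.465, 0.1275, 0.0683]
ee_rot: [0.0, 1.0, -0.006, -0.002]
ft_force: [0.0, -0.0, 0.5]
gripper_width: 0.047
grasp_force: 0.0
```

Run:
```python
from h import *
s=r.get_state();print(s["t"],s["position"],s["ee_rot"],s["gripper_width"])
i=r.camera_info("wrist");im=r.camera("wrist");cv2.imwrite("pics/w14.png",im)
for d in r.trace("module1","wrist")[:5]: print(d["score"],d["extent"],rect("wrist",d["pixels"],.036,i))
```

```text
46.4 [0.46500005 0.12745536 0.06832639] [ 2.44428098e-04  9.99982174e-01 -5.71922452e-03 -1.69794917e-03] 0.04701285898845086
0.8 [303.1, 177.2, 56.9, 93.6] [471.2  83.4  62.6  32.1  -0.7]
0.64 [233.3, 172.5, 49.9, 98.2] [474.8 127.8  63.7  33.3   0.8]
0.36 [76.2, 0.0, 435.8, 49.3] [579.7 107.3 209.   20.5  89.4]
```

Request:
servo_tool(
  moves=[
    [0,0.01,-0.4,0,0,0,-0.1],
    [0,0,-0.14,0,0,0,-0.1],
    [0,0,0,0,0,0,-0.1],
  ],
)

```text
t: 46.8
position: [0.4654, 0.1278, 0.0557]
ee_rot: [0.0, 1.0, -0.006, -0.001]
ft_force: [-0.5, 0.4, -0.5]
gripper_width: 0.0469
grasp_force: 0.0
```

Request:
servo_tool(
  moves=[
    [0,0,0,0,0,0,1],
    [0,0,0,0,0,0,1],
    [0,0,0,0,0,0,1],
    [0,0,0,0,0,0,1],
  ],
)

```text
t: 47.2
position: [0.4662, 0.128, 0.057]
ee_rot: [-0.0, 1.0, -0.006, 0.0]
ft_force: [-0.2, 0.2, 0.7]
gripper_width: 0.0281
grasp_force: 59.1
```

Request:
servo_tool(
  moves=[
    [0,0,0.2,0,0,0,1],
    [0,0,0.4,0,0,0,1],
    [0,0,0.8,0,0,0,1],
    [0,0,0.8,0,0,0,1],
    [0,0,0.8,0,0,0,1],
  ],
)

```text
t: 47.7
position: [0.4663, 0.128, 0.1334]
ee_rot: [-0.0, 1.0, -0.006, 0.0]
ft_force: [-0.2, -0.5, -1.4]
gripper_width: 0.0281
grasp_force: 59.2
```

Request:
servo_tool(
  moves=[
    [0.642,-0.265,0,0,0,0.0235,1],
    [0.642,-0.265,0,0,0,0.0235,1],
    [0.642,-0.265,0,0,0,0.0235,1],
    [0.642,-0.265,0,0,0,0.0235,1],
    [0.642,-0.265,0,0,0,0.0235,1],
  ],
)

```text
t: 48.2
position: [0.5473, 0.0946, 0.1328]
ee_rot: [0.0, 0.934, 0.358, 0.001]
ft_force: [-0.0, -1.2, -1.2]
gripper_width: 0.0278
grasp_force: 59.2
```

Request:
servo_tool(
  moves=[
    [0.642,-0.265,0,0,0,0.0235,1],
    [0.642,-0.265,0,0,0,0.0235,1],
    [0.642,-0.265,0,0,0,0.0235,1],
    [0.642,-0.265,0,0,0,0.0235,1],
    [0.642,-0.265,0,0,0,0.0235,1],
  ],
)

```text
t: 48.7
position: [0.6275, 0.0614, 0.1327]
ee_rot: [0.0, 0.741, 0.671, 0.0]
ft_force: [0.6, -0.0, -0.4]
gripper_width: 0.0284
grasp_force: 59.2
```

Request:
servo_tool(
  moves=[
    [0,0,0,0,0,0.0235,1],
    [0,0,0,0,0,0,1],
    [0,0,0,0,0,0,1],
  ],
)

```text
t: 49.0
position: [0.6265, 0.0617, 0.1322]
ee_rot: [0.0, 0.693, 0.721, 0.0]
ft_force: [-0.3, 0.2, -0.3]
gripper_width: 0.0277
grasp_force: 59.3
```

Run:
```python
from h import *
s=r.get_state();print(s["t"],s["position"],s["ee_rot"],s["gripper_width"])
i=r.camera_info("wrist");im=r.camera("wrist")
for d in r.trace("module1","wrist")[:3]: print(d["score"],d["extent"],rect("wrist",d["pixels"],s["position"][2],i))
```

```text
49.0 [0.62654515 0.06174348 0.13222443] [6.15045562e-05 6.93180505e-01 7.20764024e-01 6.93879795e-05] 0.027747961021340927
0.83 [19.2, 144.7, 90.5, 44.0] [538.1 111.   37.5  18.1  -0.8]
0.58 [273.5, 289.5, 21.4, 44.2] [641.5  34.6  29.   12.1 -86.8]
0.56 [231.0, 175.8, 54.3, 107.1] [625.9  82.4  56.7  27.  -87.8]
```

Request:
servo_tool(
  moves=[
    [0,0,0,0.0222,0.0009,0,1],
    [0,0,0,0.0222,0.0009,0,1],
    [0,0,-0.4,0.0222,0.0009,0,1],
    [0,0,-0.6,0.0222,0.0009,0,1],
    [0,0,-0.6,0.0222,0.0009,0,1],
  ],
)

```text
t: 49.6
position: [0.6278, 0.0612, 0.0932]
ee_rot: [-0.246, 0.65, 0.678, 0.24]
ft_force: [-0.9, 0.0, -0.9]
gripper_width: 0.0281
grasp_force: 59.4
```

Request:
servo_tool(
  moves=[
    [0,0,-0.6,0,0,0,1],
    [0,0,-0.6,0,0,0,1],
    [0,0,-0.6,0,0,0,1],
    [0,0,-0.4,0,0,0,1],
    [0,0,0,0,0,0,1],
  ],
)

```text
t: 50.1
position: [0.6255, 0.0631, 0.0355]
ee_rot: [-0.247, 0.65, 0.679, 0.236]
ft_force: [0.5, -0.0, -0.9]
gripper_width: 0.0278
grasp_force: 59.3
```

Request:
servo_tool(
  moves=[
    [0,0,-0.08,0,0,0,1],
    [0,0,-0.08,0,0,0,1],
    [0,0,0,0,0,0,1],
    [0,0,0,0,0,0,1],
  ],
)

```text
t: 50.5
position: [0.627, 0.0616, 0.0334]
ee_rot: [-0.246, 0.65, 0.678, 0.237]
ft_force: [0.4, 0.3, -0.7]
gripper_width: 0.028
grasp_force: 59.3
```

Request:
servo_tool(
  moves=[
    [0,0,-0.08,0,0,0,1],
    [0,0,-0.08,0,0,0,1],
    [0,0,0,0,0,0,-0.1],
    [0,0,0,0,0,0,-0.1],
    [0,0,0,0,0,0,-0.1],
  ],
)

```text
t: 51.0
position: [0.6265, 0.0617, 0.0286]
ee_rot: [-0.247, 0.65, 0.678, 0.237]
ft_force: [-0.5, 0.5, -0.5]
gripper_width: 0.0471
grasp_force: 0.0
```

Request:
servo_tool(
  moves=[
    [0,-0.3,0.4,0,0,0,-0.1],
    [0,-0.5,0.8,0,0,0,-0.1],
    [0,0,1,-0.0222,-0.0009,0,-0.1],
    [0,0,1,-0.0222,-0.0009,0,-0.1],
    [0,0,0,-0.0222,-0.0009,0,-0.1],
  ],
)

```text
t: 51.5
position: [0.6308, 0.0397, 0.1151]
ee_rot: [-0.094, 0.686, 0.715, 0.098]
ft_force: [0.7, 0.4, -0.6]
gripper_width: 0.047
grasp_force: 0.0
```

Request:
servo_tool(
  moves=[
    [0,0,0,-0.0222,-0.0009,0,1],
    [0,0,0,-0.0222,-0.0009,0,1],
    [0,0,0,0,0,0,1],
  ],
)

```text
t: 51.8
position: [0.6269, 0.0446, 0.1105]
ee_rot: [0.001, 0.69, 0.723, 0.001]
ft_force: [-0.7, 0.0, -0.8]
gripper_width: 0.0035
grasp_force: 0.0
```

Run:
```python
from h import *
s=r.get_state();print(s["t"],s["position"],s["ee_rot"],s["gripper_width"])
i=r.camera_info("wrist");im=r.camera("wrist");cv2.imwrite("pics/w15.png",im)
for d in r.trace("module1","wrist")[:5]: print(d["score"],d["extent"],rect("wrist",d["pixels"],.020,i))
```

```text
51.8 [0.62690543 0.04458776 0.11050207] [7.65758090e-04 6.90378581e-01 7.23447564e-01 6.72055526e-04] 0.0035448990864092402
0.86 [0.0, 124.6, 92.8, 49.8] [ 4.621e+02  8.020e+01  7.150e+01  3.480e+01 -3.000e-01]
0.56 [240.6, 109.2, 40.4, 82.4] [626.5  87.6  60.6  29.4 -88.4]
```

Request:
servo_tool(
  moves=[
    [-0.51,0.157,0,0,0,-0.0235,1],
    [-0.51,0.157,0,0,0,-0.0235,1],
    [-0.51,0.157,0,0,0,-0.0235,1],
    [-0.51,0.157,0,0,0,-0.0235,1],
    [-0.51,0.157,0,0,0,-0.0235,1],
  ],
)

```text
t: 52.4
position: [0.5622, 0.0597, 0.1083]
ee_rot: [-0.001, 0.908, 0.419, -0.0]
ft_force: [0.5, -0.2, -0.2]
gripper_width: 0.0001
grasp_force: 0.0
```

Request:
servo_tool(
  moves=[
    [-0.51,0.157,0,0,0,-0.0235,1],
    [-0.51,0.157,0,0,0,-0.0235,1],
    [-0.51,0.157,0,0,0,-0.0235,1],
    [-0.51,0.157,0,0,0,-0.0235,1],
    [-0.51,0.157,0,0,0,-0.0235,1],
  ],
)

```text
t: 52.9
position: [0.4985, 0.0796, 0.1084]
ee_rot: [-0.001, 0.998, 0.063, -0.001]
ft_force: [-0.9, -0.1, -0.6]
gripper_width: -0.0
grasp_force: 0.0
```

Request:
servo_tool(
  moves=[
    [0,0,-0.5,0,0,-0.0235,1],
    [0,0,-0.5,0,0,0,1],
    [0,0,0,0,0,0,1],
    [0,0,0,0,0,0,1],
  ],
)

```text
t: 53.3
position: [0.4989, 0.0802, 0.0831]
ee_rot: [-0.0, 1.0, -0.005, -0.001]
ft_force: [-0.1, -0.5, 0.7]
gripper_width: 0.0002
grasp_force: 0.0
```

Request:
servo_tool(
  moves=[
    [0.04,0.14,-0.5,0,0,0,1],
    [0,0,-0.5,0,0,0,1],
    [0,0,-0.12,0,0,0,1],
    [0,0,-0.12,0,0,0,1],
    [0,0,-0.08,0,0,0,1],
  ],
)

```text
t: 53.8
position: [0.5, 0.0846, 0.0504]
ee_rot: [-0.0, 1.0, -0.005, -0.0]
ft_force: [-0.2, -0.3, -0.0]
gripper_width: 0.0001
grasp_force: 0.0
```

Request:
servo_tool(
  moves=[
    [0,0,-0.06,0,0,0,1],
    [0,0,-0.06,0,0,0,1],
    [0,0,-0.04,0,0,0,1],
    [0,0,0,0,0,0,1],
    [0,0,0,0,0,0,1],
  ],
)

```text
t: 54.3
position: [0.5002, 0.0845, 0.0469]
ee_rot: [-0.0, 1.0, -0.006, 0.0]
ft_force: [0.3, 0.0, 1.2]
gripper_width: 0.0
grasp_force: 0.0
```

Request:
servo_tool(
  moves=[
    [0,0,0,0,0,0,1],
    [0,0,0.2,0,0,0,1],
    [0,0,0.6,0,0,0,1],
    [0,0,0.6,0,0,0,1],
  ],
)

```text
t: 54.7
position: [0.4997, 0.0844, 0.0821]
ee_rot: [0.0, 1.0, -0.006, -0.0]
ft_force: [-0.1, -0.9, 0.7]
gripper_width: 0.0002
grasp_force: 0.0
```

Request:
servo_tool(
  moves=[
    [-0.65,0,0.4,0,0,0,-0.1],
    [-0.68,0,0,0,0,0,-0.1],
    [0,0,-0.4,0,0,0,-0.1],
    [0,0,-0.4,0,0,0,-0.1],
    [0,0,0,0,0,0,-0.1],
  ],
)

```text
t: 55.2
position: [0.4658, 0.0844, 0.0699]
ee_rot: [0.0, 1.0, -0.006, -0.002]
ft_force: [0.4, 0.1, -0.9]
gripper_width: 0.0473
grasp_force: 0.0
```

Run:
```python
from h import *
s=r.get_state();print(s["t"],s["position"],s["ee_rot"],s["gripper_width"])
i=r.camera_info("wrist");im=r.camera("wrist");cv2.imwrite("pics/w16.png",im)
for d in r.trace("module1","wrist")[:5]: print(d["score"],d["extent"],rect("wrist",d["pixels"],.036,i))
```

```text
55.2 [0.4658033  0.0843576  0.06987152] [ 6.15887002e-05  9.99982324e-01 -5.70997235e-03 -1.65646113e-03] 0.04728018981037646
0.74 [234.1, 173.0, 53.3, 96.7] [474.4  82.3  62.6  32.9  -0.7]
```

Request:
servo_tool(
  moves=[
    [0,-0.02,-0.4,0,0,0,-0.1],
    [0,0,-0.21,0,0,0,-0.1],
    [0,0,0,0,0,0,-0.1],
  ],
)

```text
t: 55.6
position: [0.4659, 0.0839, 0.0552]
ee_rot: [0.0, 1.0, -0.006, -0.001]
ft_force: [-0.8, -0.2, 0.2]
gripper_width: 0.0469
grasp_force: 0.0
```

Request:
servo_tool(
  moves=[
    [0,0,0,0,0,0,1],
    [0,0,0,0,0,0,1],
    [0,0,0,0,0,0,1],
    [0,0,0,0,0,0,1],
  ],
)

```text
t: 56.0
position: [0.4669, 0.084, 0.0567]
ee_rot: [-0.0, 1.0, -0.006, 0.0]
ft_force: [-1.1, 0.6, 0.1]
gripper_width: 0.0278
grasp_force: 58.9
```

Request:
servo_tool(
  moves=[
    [0,0,0.2,0,0,0,1],
    [0,0,0.4,0,0,0,1],
    [0,0,0.8,0,0,0,1],
    [0,0,0.8,0,0,0,1],
    [0,0,0.8,0,0,0,1],
  ],
)

```text
t: 56.5
position: [0.4672, 0.0839, 0.1332]
ee_rot: [-0.0, 1.0, -0.006, 0.001]
ft_force: [0.2, -0.8, -0.1]
gripper_width: 0.0278
grasp_force: 59.0
```

Request:
servo_tool(
  moves=[
    [0.628,0.171,0,0,0,0.0235,1],
    [0.628,0.171,0,0,0,0.0235,1],
    [0.628,0.171,0,0,0,0.0235,1],
    [0.628,0.171,0,0,0,0.0235,1],
    [0.628,0.171,0,0,0,0.0235,1],
  ],
)

```text
t: 57.0
position: [0.5464, 0.1055, 0.1326]
ee_rot: [0.0, 0.934, 0.358, 0.001]
ft_force: [0.1, -0.2, -0.9]
gripper_width: 0.0279
grasp_force: 59.1
```

Request:
servo_tool(
  moves=[
    [0.628,0.171,0,0,0,0.0235,1],
    [0.628,0.171,0,0,0,0.0235,1],
    [0.628,0.171,0,0,0,0.0235,1],
    [0.628,0.171,0,0,0,0.0235,1],
    [0.628,0.171,0,0,0,0.0235,1],
  ],
)

```text
t: 57.5
position: [0.6249, 0.1269, 0.1326]
ee_rot: [0.0, 0.741, 0.671, 0.0]
ft_force: [0.4, -0.1, -0.1]
gripper_width: 0.0278
grasp_force: 59.1
```

Request:
servo_tool(
  moves=[
    [0,0,0,0,0,0.0235,1],
    [0,0,0,0,0,0,1],
    [0,0,0,0,0,0,1],
  ],
)

```text
t: 57.8
position: [0.6238, 0.1267, 0.132]
ee_rot: [0.0, 0.693, 0.721, 0.0]
ft_force: [0.3, -0.8, -1.4]
gripper_width: 0.0279
grasp_force: 59.1
```

Run:
```python
from h import *
s=r.get_state();print(s["t"],s["position"],s["ee_rot"],s["gripper_width"])
i=r.camera_info("wrist");im=r.camera("wrist")
for d in r.trace("module1","wrist")[:3]: print(d["score"],d["extent"],rect("wrist",d["pixels"],.13,i),rect("wrist",d["pixels"],.02,i))
```

```text
57.8 [0.6238267  0.1266712  0.13201653] [1.01168308e-04 6.93194923e-01 7.20750153e-01 7.45607235e-05] 0.02790616368388006
0.71 [229.3, 176.8, 56.7, 105.4] [622.8 144.9  57.4  27.5 -87.8] [625.1  87.6 107.4  51.4 -87.8]
0.46 [274.6, 325.5, 17.8, 7.6] [639.9  85.1  11.4   4.3   2.2] [657.1 -24.2  21.4   8.1   2.2]
```

Request:
servo_tool(
  moves=[
    [0,0,0,0.0222,0.0009,0,1],
    [0,0,0,0.0222,0.0009,0,1],
    [0,0,-0.4,0.0222,0.0009,0,1],
    [0,0,-0.6,0.0222,0.0009,0,1],
    [0,0,-0.6,0.0222,0.0009,0,1],
  ],
)

```text
t: 58.4
position: [0.625, 0.1261, 0.093]
ee_rot: [-0.246, 0.65, 0.678, 0.24]
ft_force: [-1.1, -0.8, -1.4]
gripper_width: 0.0277
grasp_force: 59.2
```

Request:
servo_tool(
  moves=[
    [0,0,-0.6,0,0,0,1],
    [0,0,-0.6,0,0,0,1],
    [0,0,-0.6,0,0,0,1],
    [0,0,-0.4,0,0,0,1],
    [0,0,0,0,0,0,1],
  ],
)

```text
t: 58.9
position: [0.6227, 0.128, 0.0352]
ee_rot: [-0.247, 0.65, 0.679, 0.236]
ft_force: [-0.7, 0.6, -0.6]
gripper_width: 0.028
grasp_force: 59.1
```

Request:
servo_tool(
  moves=[
    [0,0,-0.08,0,0,0,1],
    [0,0,-0.08,0,0,0,1],
    [0,0,-0.08,0,0,0,1],
    [0,0,-0.08,0,0,0,1],
    [0,0,0,0,0,0,1],
  ],
)

```text
t: 59.4
position: [0.6246, 0.1269, 0.0307]
ee_rot: [-0.247, 0.65, 0.678, 0.238]
ft_force: [-3.2, -0.5, 6.1]
gripper_width: 0.0279
grasp_force: 59.8
```

Request:
servo_tool(
  moves=[
    [0,0,0,0,0,0,1],
    [0,0,0,0,0,0,-0.1],
    [0,0,0,0,0,0,-0.1],
    [0,0,0,0,0,0,-0.1],
  ],
)

```text
t: 59.8
position: [0.6238, 0.1266, 0.0284]
ee_rot: [-0.246, 0.65, 0.678, 0.237]
ft_force: [-0.6, 0.4, -0.3]
gripper_width: 0.047
grasp_force: 0.0
```

Request:
servo_tool(
  moves=[
    [0,-0.3,0.4,0,0,0,-0.1],
    [0,-0.5,0.8,0,0,0,-0.1],
    [0,0,1,-0.0222,-0.0009,0,-0.1],
    [0,0,1,-0.0222,-0.0009,0,-0.1],
    [0,-0.4,1,-0.0222,-0.0009,0,-0.1],
  ],
)

```text
t: 60.3
position: [0.6243, 0.096, 0.1358]
ee_rot: [-0.098, 0.686, 0.715, 0.095]
ft_force: [0.7, 0.3, -0.8]
gripper_width: 0.0471
grasp_force: 0.0
```

Request:
servo_tool(
  moves=[
    [0,-0.6,0.5,-0.0222,-0.0009,0,-0.1],
    [0,-0.6,0.5,-0.0222,-0.0009,0,-0.1],
    [0,-0.6,0,0,0,0,-0.1],
    [0,0,0,0,0,0,-0.1],
    [0,0,0,0,0,0,-0.1],
  ],
)

```text
t: 60.8
position: [0.6229, 0.0505, 0.1571]
ee_rot: [-0.002, 0.693, 0.721, -0.0]
ft_force: [0.0, -0.2, -0.0]
gripper_width: 0.0469
grasp_force: 0.0
```

Run:
```python
from h import *
s=r.get_state();print(s["t"],s["position"],s["ee_rot"],s["gripper_width"])
i=r.camera_info("wrist");im=r.camera("wrist");cv2.imwrite("pics/w17.png",im)
for d in r.trace("module1","wrist")[:5]: print(d["score"],d["extent"],rect("wrist",d["pixels"],.02,i))
r.camera("top")
for n,z in(("stick",.023),("mat",.003)):
  d=r.trace(n,"top")[0];print(n,rect("top",d["pixels"],z))
```

```text
60.8 [0.62288009 0.05051774 0.15706693] [-1.83334259e-03  6.92969497e-01  7.20964548e-01 -1.87492488e-04] 0.04689475791521345
0.76 [277.3, 313.7, 24.0, 26.4] [ 664.4 -122.2   36.9   31.1  -87.6]
0.7 [273.3, 262.5, 29.2, 45.6] [661.7 -63.6  55.6  30.3 -86.5]
0.7 [247.0, 35.2, 36.5, 76.8] [624.4 150.7  59.3  29.9 -89.2]
0.56 [246.9, 114.1, 33.0, 67.9] [625.9  87.7  61.4  30.9 -88.4]
0.19 [208.8, 0.5, 127.6, 342.9] [636.8  29.6 351.9 102.5 -87.6]
stick [ 462.5 -237.6  221.5   26.9   87.5]
mat [ 463.4 -238.8  270.4   91.9   88.3]
```

Request:
servo_tool(
  moves=[
    [-0.53,-0.96,0.2,0,0,-0.0122,-0.1],
    [-0.53,-0.96,0.2,0,0,0,-0.1],
    [-0.53,-0.96,0.2,0,0,0,-0.1],
    [-0.53,-0.96,0.2,0,0,0,-0.1],
    [-0.53,-0.96,0.2,0,0,0,-0.1],
  ],
)

```text
t: 61.55
position: [0.5569, -0.0691, 0.1834]
ee_rot: [-0.0, 0.719, 0.695, 0.0]
ft_force: [-0.6, -0.6, 0.1]
gripper_width: 0.047
grasp_force: 0.0
```

Request:
servo_tool(
  moves=[
    [-0.53,-0.96,0,0,0,0,-0.1],
    [-0.53,-0.96,0,0,0,0,-0.1],
    [-0.53,-0.96,0,0,0,0,-0.1],
    [-0.53,-0.96,0,0,0,0,-0.1],
    [-0.53,-0.96,0,0,0,0,-0.1],
  ],
)

```text
t: 62.05
position: [0.4907, -0.1891, 0.1833]
ee_rot: [-0.0, 0.719, 0.695, 0.0]
ft_force: [-0.0, 0.4, 1.0]
gripper_width: 0.0471
grasp_force: 0.0
```

Request:
servo_tool(
  moves=[
    [-0.53,-0.5,0,0,0,0,-0.1],
    [-0.53,-0.5,0,0,0,0,-0.1],
    [0,0,0,0,0,0,-0.1],
    [0,0,0,0,0,0,-0.1],
  ],
)

```text
t: 62.45
position: [0.4649, -0.2133, 0.1834]
ee_rot: [-0.0, 0.72, 0.694, 0.0]
ft_force: [-0.2, -0.4, -0.3]
gripper_width: 0.0467
grasp_force: 0.0
```

Run:
```python
from h import *
s=r.get_state();print(s["t"],s["position"],s["ee_rot"],s["gripper_width"])
i=r.camera_info("wrist");im=r.camera("wrist");cv2.imwrite("pics/w18.png",im)
for n,z in (("stick",.023),("mat",.003)):
  for d in r.trace(n,"wrist")[:1]: print(n,d["score"],d["extent"],rect("wrist",d["pixels"],z,i))
```

```text
62.45 [ 0.46486729 -0.2132836   0.18338721] [-1.85286182e-04  7.19648712e-01  6.94338216e-01  3.72778349e-04] 0.04671654043433193
stick 0.61 [247.6, 94.4, 19.8, 192.3] [ 463.6 -237.2  218.6   20.9   87.6]
mat 0.71 [214.0, 65.5, 86.0, 227.5] [ 463.  -237.6  270.3   85.1   87.5]
```

Request:
servo_tool(
  moves=[
    [-0.05,-0.48,-1,0,0,0,-0.1],
    [0,-0.48,-1,0,0,0,-0.1],
    [0,0,-1,0,0,0,-0.1],
    [0,0,-1,0,0,0,-0.1],
    [0,0,-1,0,0,0,-0.1],
  ],
)

```text
t: 63.1
position: [0.4643, -0.2368, 0.0576]
ee_rot: [0.0, 0.719, 0.695, 0.0]
ft_force: [0.9, 0.1, -0.7]
gripper_width: 0.047
grasp_force: 0.0
```

Request:
servo_tool(
  moves=[
    [0,0,-0.7,0,0,0,-0.1],
    [0,0,-0.38,0,0,0,-0.1],
    [0,0,0,0,0,0,-0.1],
    [0,0,0,0,0,0,-0.1],
  ],
)

```text
t: 63.5
position: [0.4644, -0.2374, 0.0321]
ee_rot: [0.0, 0.719, 0.695, 0.0]
ft_force: [0.3, 0.2, -0.2]
gripper_width: 0.0471
grasp_force: 0.0
```

Request:
servo_tool(
  moves=[
    [0,0,0,0,0,0,1],
    [0,0,0,0,0,0,1],
    [0,0,0,0,0,0,1],
    [0,0,0,0,0,0,1],
  ],
)

```text
t: 63.9
position: [0.4649, -0.2381, 0.0331]
ee_rot: [0.001, 0.719, 0.695, 0.0]
ft_force: [-0.2, 0.2, 6.7]
gripper_width: 0.0181
grasp_force: 60.9
```

Request:
servo_tool(
  moves=[
    [0,0,0.2,0,0,0,1],
    [0,0,0.6,0,0,0,1],
    [0,0,1,0,0,0,1],
    [0,0,1,0,0,0,1],
    [0,0,1,0,0,0.0125,1],
  ],
)

```text
t: 64.4
position: [0.4633, -0.2371, 0.128]
ee_rot: [-0.0, 0.691, 0.723, -0.0]
ft_force: [1.6, -0.5, -0.5]
gripper_width: 0.0183
grasp_force: 60.1
```

Request:
servo_tool(
  moves=[
    [0.31,0.96,0,0,0,0,1],
    [0.31,0.96,0,0,0,0,1],
    [0.31,0.96,0,0,0,0,1],
    [0.31,0.96,0,0,0,0,1],
    [0.31,0.96,0,0,0,0,1],
  ],
)

```text
t: 64.9
position: [0.5023, -0.1163, 0.1273]
ee_rot: [0.0, 0.691, 0.722, 0.0]
ft_force: [0.4, -0.0, -0.9]
gripper_width: 0.0179
grasp_force: 60.1
```

Request:
servo_tool(
  moves=[
    [0.31,0.96,0,0,0,0,1],
    [0.31,0.96,0,0,0,0,1],
    [0.31,0.96,0,0,0,0,1],
    [0.31,0.96,0,0,0,0,1],
    [0.31,0.96,0,0,0,0,1],
  ],
)

```text
t: 65.4
position: [0.5411, 0.0037, 0.1273]
ee_rot: [0.0, 0.691, 0.722, 0.0]
ft_force: [0.6, 0.9, -0.7]
gripper_width: 0.018
grasp_force: 60.1
```

Request:
servo_tool(
  moves=[
    [0.31,0.96,0,0,0,0,1],
    [0.31,0.96,0,0,0,0,1],
    [0.31,0.96,0,0,0,0,1],
    [0.31,0.96,0,0,0,0,1],
    [0.31,0.96,0,0,0,0,1],
  ],
)

```text
t: 65.9
position: [0.5799, 0.1237, 0.1273]
ee_rot: [0.0, 0.691, 0.723, -0.0]
ft_force: [0.4, -0.2, 0.6]
gripper_width: 0.0183
grasp_force: 60.1
```

Request:
servo_tool(
  moves=[
    [0.31,0.96,0,0,0,0,1],
    [0,0,0,0,0,0,1],
    [0,0,0,0,0,0,1],
  ],
)

```text
t: 66.2
position: [0.5873, 0.1469, 0.1269]
ee_rot: [0.0, 0.691, 0.723, -0.0]
ft_force: [-0.5, -0.4, 0.3]
gripper_width: 0.0179
grasp_force: 60.1
```

Run:
```python
from h import *
s=r.get_state();print(s["t"],s["position"],s["ee_rot"],s["gripper_width"])
i=r.camera_info("wrist");im=r.camera("wrist");cv2.imwrite("pics/w19.png",im)
zt=s["position"][2]-.0085
for n,z in (("stick",zt),("module1",.02)):
  for d in r.trace(n,"wrist")[:4]: print(n,d["score"],d["extent"],rect("wrist",d["pixels"],z,i))
w=s["position"][:2]*1000-[629,7.7];print(w@[.0419,-.9991],w@[.9991,.0419])
```

```text
66.2 [0.58732273 0.1468985  0.12692873] [ 8.66074925e-05  6.90895307e-01  7.22954740e-01 -3.34143302e-04] 0.017876944595996352
stick 0.58 [237.4, 26.4, 46.1, 317.9] [586.2 172.3 169.9  20.5 -87.6]
module1 0.86 [280.7, 226.3, 34.4, 48.8] [625.8  95.7  51.4  30.6 -88.3]
module1 0.61 [278.3, 154.6, 42.6, 70.6] [623.5 152.8  63.3  31.9 -89.4]
-140.8195002465955 -35.80734317889793
```

Request:
servo_tool(
  moves=[
    [0,0,-0.9,0,0,0,1],
    [0,0,-0.9,0,0,0,1],
    [0,0,-0.9,0,0,0,1],
    [0,0,-0.71,0,0,0,1],
    [0,0,0,0,0,0,1],
  ],
)

```text
t: 66.85
position: [0.5845, 0.1452, 0.0381]
ee_rot: [-0.002, 0.692, 0.722, -0.003]
ft_force: [-1.6, 0.3, -0.4]
gripper_width: 0.0179
grasp_force: 60.1
```

Request:
servo_tool(
  moves=[
    [0.24,0.01,0,0,0,0,1],
    [0.24,0.01,0,0,0,0,1],
    [0.24,0.01,0,0,0,0,1],
    [0.24,0.01,0,0,0,0,1],
    [0.24,0.01,0,0,0,0,1],
  ],
)

```text
t: 67.35
position: [0.6186, 0.1481, 0.0421]
ee_rot: [0.0, 0.691, 0.722, 0.0]
ft_force: [-1.2, 0.1, 0.6]
gripper_width: 0.0182
grasp_force: 60.2
```

Request:
servo_tool(
  moves=[
    [0.18,0.007,0,0,0,0,1],
    [0.1,0.004,0,0,0,0,1],
    [0.08,0.003,0,0,0,0,1],
    [0,0,0,0,0,0,1],
  ],
)

```text
t: 67.75
position: [0.627, 0.1484, 0.0412]
ee_rot: [0.0, 0.691, 0.723, 0.0]
ft_force: [0.2, -0.4, -1.5]
gripper_width: 0.0179
grasp_force: 60.1
```

Request:
servo_tool(
  moves=[
    [0.05,0.002,0,0,0,0,1],
    [0.03,0.001,0,0,0,0,1],
    [0,0,0,0,0,0,1],
  ],
)

```text
t: 68.05
position: [0.6286, 0.1484, 0.0412]
ee_rot: [-0.0, 0.691, 0.722, -0.0]
ft_force: [-0.8, 0.8, -0.7]
gripper_width: 0.0175
grasp_force: 60.1
```

Request:
servo_tool(
  moves=[
    [0.04,0.002,0,0,0,0,1],
    [0,0,0,0,0,0,1],
    [-0.32,-0.013,0,0,0,0,1],
    [0,0,0.8,0,0,0,1],
    [0,0.3,0.8,0,0,0,1],
  ],
)

```text
t: 68.55
position: [0.6207, 0.1549, 0.0807]
ee_rot: [-0.0, 0.692, 0.722, -0.001]
ft_force: [0.4, -1.0, -0.2]
gripper_width: 0.0182
grasp_force: 60.1
```

Request:
servo_tool(
  moves=[
    [0.15,0.9,0,0,0,0,1],
    [0.15,0.9,0,0,0,0,1],
    [0.15,0.9,0,0,0,0,1],
    [0.15,0.9,0,0,0,0,1],
    [0.15,0.9,0,0,0,0,1],
  ],
)

```text
t: 69.05
position: [0.6408, 0.2691, 0.0816]
ee_rot: [0.001, 0.691, 0.722, 0.001]
ft_force: [-0.3, -0.3, -0.4]
gripper_width: 0.0176
grasp_force: 60.1
```

Request:
servo_tool(
  moves=[
    [0.15,0.9,0,0,0,0,1],
    [0.13,0.5,0,0,0,0,1],
    [0,0,0,0,0,0,1],
    [0,0,0,0,0,0,1],
  ],
)

```text
t: 69.45
position: [0.6473, 0.3026, 0.0811]
ee_rot: [0.0, 0.691, 0.723, -0.0]
ft_force: [1.1, 0.1, -0.9]
gripper_width: 0.018
grasp_force: 60.1
```

Run:
```python
from h import *
s=r.get_state();print(s["t"],s["position"],s["ee_rot"],s["gripper_width"])
w=s["position"][:2]*1000-[629,7.7];print(w@[.0419,-.9991],w@[.9991,.0419])
r.camera("top");zt=s["position"][2]-.0085
for d in r.trace("module1","top")[:5]: print(d["score"],d["extent"],rect("top",d["pixels"],.02))
i=r.camera_info("wrist");r.camera("wrist")
d=r.trace("stick","wrist")[0];print(d["score"],d["extent"],rect("wrist",d["pixels"],zt,i))
```

```text
69.45 [0.64730182 0.30259677 0.08114848] [ 2.57274620e-04  6.91263363e-01  7.22602821e-01 -2.45368262e-04] 0.01796087343385272
-293.86451739631866 30.641524385767614
0.78 [188.0, 148.7, 28.0, 13.0] [654.4 151.8  59.6  33.4 -88.8]
0.71 [211.8, 149.6, 22.9, 11.7] [654.2  88.   56.5  30.4 -88.8]
0.53 [285.6, 147.5, 19.4, 13.0] [ 661.5 -120.4   53.5   30.3  -88.8]
0.51 [264.7, 149.2, 18.1, 12.0] [660.2 -58.3  47.3  30.4 -88.8]
0.84 [238.0, 28.0, 46.1, 317.2] [646.2 327.2 169.5  20.4 -87.6]
```

Request:
servo_tool(
  moves=[
    [0,0,-0.6,0,0,0,1],
    [0,0,-0.6,0,0,0,1],
    [0,0,-0.54,0,0,0,1],
    [0,0,0,0,0,0,1],
    [0,0,0,0,0,0,1],
  ],
)

```text
t: 70.15
position: [0.6467, 0.3028, 0.0364]
ee_rot: [-0.0, 0.691, 0.722, -0.001]
ft_force: [-0.4, 0.4, -1.4]
gripper_width: 0.0184
grasp_force: 60.1
```

Request:
servo_tool(
  moves=[
    [0.017,-0.4,0,0,0,0,1],
    [0.017,-0.4,0,0,0,0,1],
    [0.017,-0.4,0,0,0,0,1],
    [0.017,-0.4,0,0,0,0,1],
    [0.017,-0.4,0,0,0,0,1],
  ],
)

```text
t: 70.65
position: [0.6494, 0.252, 0.0378]
ee_rot: [-0.0, 0.692, 0.722, -0.0]
ft_force: [-0.1, 1.5, -0.7]
gripper_width: 0.0181
grasp_force: 60.1
```

Request:
servo_tool(
  moves=[
    [0.021,-0.5,0,0,0,0,1],
    [0.021,-0.5,0,0,0,0,1],
    [0.021,-0.5,0,0,0,0,1],
    [0.021,-0.5,0,0,0,0,1],
    [0.021,-0.5,0,0,0,0,1],
  ],
)

```text
t: 71.15
position: [0.6521, 0.1897, 0.0378]
ee_rot: [-0.0, 0.692, 0.722, 0.0]
ft_force: [-1.0, 1.0, -0.1]
gripper_width: 0.0179
grasp_force: 60.1
```

Request:
servo_tool(
  moves=[
    [0.021,-0.5,0,0,0,0,1],
    [0.021,-0.5,0,0,0,0,1],
    [0.017,-0.4,0,0,0,0,1],
    [0,0,0,0,0,0,1],
  ],
)

```text
t: 71.55
position: [0.6539, 0.1536, 0.0378]
ee_rot: [0.001, 0.692, 0.722, -0.0]
ft_force: [0.2, -0.1, -1.3]
gripper_width: 0.0179
grasp_force: 60.1
```

Run:
```python
from h import *
s=r.get_state();print(s["t"],s["position"],s["ft_force"],s["gripper_width"])
w=s["position"][:2]*1000-[629,7.7];print(w@[.0419,-.9991],w@[.9991,.0419])
r.camera("top")
for d in r.trace("module1","top")[:5]: print(d["score"],d["extent"],rect("top",d["pixels"],.02))
```

```text
71.55 [0.65393254 0.15359648 0.03784129] [ 0.2205759  -0.11070457 -1.2634999 ] 0.01793296281234678
-144.7204987906618 31.023159837690272
0.75 [236.6, 147.8, 23.7, 14.9] [657.2  12.6  53.3  27.3 -88.8]
0.56 [284.2, 150.0, 17.6, 7.7] [ 661.4 -117.4   41.4   24.3  -88.8]
0.53 [258.3, 148.8, 20.9, 11.2] [660.1 -52.5  47.4  30.4 -88.8]
0.45 [298.2, 146.8, 22.6, 10.0] [ 665.7 -177.9   38.8   30.3  -88.8]
```

Request:
servo_tool(
  moves=[
    [0.015,-0.36,0,0,0,0,1],
    [0.015,-0.36,0,0,0,0,1],
    [0.015,-0.36,0,0,0,0,1],
    [0.015,-0.36,0,0,0,0,1],
    [0,0,0,0,0,0,1],
  ],
)

```text
t: 72.15
position: [0.6552, 0.1178, 0.0378]
ee_rot: [0.0, 0.692, 0.722, -0.0]
ft_force: [0.0, 0.0, 0.1]
gripper_width: 0.0179
grasp_force: 60.1
```

Request:
servo_tool(
  moves=[
    [0.004,-0.08,0,0,0,0,1],
    [0.004,-0.08,0,0,0,0,1],
    [0,0,0,0,0,0,1],
  ],
)

```text
t: 72.45
position: [0.6552, 0.1156, 0.0378]
ee_rot: [-0.0, 0.691, 0.723, -0.0]
ft_force: [0.5, 0.3, -0.3]
gripper_width: 0.0181
grasp_force: 60.1
```

Request:
servo_tool(
  moves=[
    [0.003,-0.06,0,0,0,0,1],
    [0.003,-0.06,0,0,0,0,1],
    [0,0,0,0,0,0,1],
  ],
)

```text
t: 72.75
position: [0.6554, 0.1126, 0.0378]
ee_rot: [0.0, 0.691, 0.723, 0.0]
ft_force: [-0.3, 1.4, -0.5]
gripper_width: 0.018
grasp_force: 60.1
```

Request:
servo_tool(
  moves=[
    [0.003,-0.06,0,0,0,0,1],
    [0.003,-0.06,0,0,0,0,1],
    [0,0,0,0,0,0,1],
  ],
)

```text
t: 73.05
position: [0.6556, 0.1102, 0.0379]
ee_rot: [-0.0, 0.692, 0.722, 0.001]
ft_force: [-0.1, 3.2, -0.2]
gripper_width: 0.018
grasp_force: 60.1
```

Request:
servo_tool(
  moves=[
    [0.002,-0.04,0,0,0,0,1],
    [0.002,-0.04,0,0,0,0,1],
    [0,0,0,0,0,0,1],
  ],
)

```text
t: 73.35
position: [0.6557, 0.1101, 0.0381]
ee_rot: [-0.001, 0.692, 0.722, 0.002]
ft_force: [-1.3, 9.0, -0.4]
gripper_width: 0.0182
grasp_force: 60.2
```

Request:
servo_tool(
  moves=[
    [0.002,-0.04,0,0,0,0,1],
    [0.002,-0.04,0,0,0,0,1],
    [0,0,0,0,0,0,1],
  ],
)

```text
t: 73.65
position: [0.6558, 0.1099, 0.0383]
ee_rot: [-0.002, 0.692, 0.722, 0.003]
ft_force: [-0.7, 13.3, 1.0]
gripper_width: 0.018
grasp_force: 60.3
```

Request:
servo_tool(
  moves=[
    [-0.012,0.3,0,0,0,0,1],
    [-0.03,0.7,0,0,0,0,1],
    [-0.034,0.8,0,0,0,0,1],
    [0,0,0.8,0,0,0,1],
    [0,0,1,0,0,0,1],
  ],
)

```text
t: 74.15
position: [0.6519, 0.1512, 0.0809]
ee_rot: [-0.001, 0.691, 0.723, -0.002]
ft_force: [0.5, 0.2, -0.8]
gripper_width: 0.0177
grasp_force: 60.1
```

Request:
servo_tool(
  moves=[
    [0,0,1,0,0,0,1],
    [0,0,0.8,0,0,-0.0125,1],
    [-0.45,-0.93,0,0,0,0,1],
    [-0.45,-0.93,0,0,0,0,1],
    [-0.45,-0.93,0,0,0,0,1],
  ],
)

```text
t: 74.65
position: [0.6198, 0.0803, 0.128]
ee_rot: [0.001, 0.719, 0.695, -0.0]
ft_force: [-0.3, -1.3, -0.4]
gripper_width: 0.018
grasp_force: 60.1
```

Request:
servo_tool(
  moves=[
    [-0.45,-0.93,0,0,0,0,1],
    [-0.45,-0.93,0,0,0,0,1],
    [-0.45,-0.93,0,0,0,0,1],
    [-0.45,-0.93,0,0,0,0,1],
    [-0.45,-0.93,0,0,0,0,1],
  ],
)

```text
t: 75.15
position: [0.5633, -0.0364, 0.1278]
ee_rot: [0.0, 0.719, 0.695, -0.001]
ft_force: [0.4, -0.5, -0.7]
gripper_width: 0.0181
grasp_force: 60.1
```

Request:
servo_tool(
  moves=[
    [-0.45,-0.93,0,0,0,0,1],
    [-0.45,-0.93,0,0,0,0,1],
    [-0.45,-0.93,0,0,0,0,1],
    [-0.45,-0.93,0,0,0,0,1],
    [-0.45,-0.93,0,0,0,0,1],
  ],
)

```text
t: 75.65
position: [0.5071, -0.1526, 0.1279]
ee_rot: [0.0, 0.719, 0.695, -0.001]
ft_force: [1.1, -0.8, -0.9]
gripper_width: 0.0179
grasp_force: 60.1
```

Request:
servo_tool(
  moves=[
    [-0.45,-0.93,0,0,0,0,1],
    [-0.45,-0.93,0,0,0,0,1],
    [0,0,0,0,0,0,1],
    [0,0,0,0,0,0,1],
  ],
)

```text
t: 76.05
position: [0.4851, -0.1984, 0.1278]
ee_rot: [0.0, 0.72, 0.694, -0.0]
ft_force: [-0.1, 0.5, -0.6]
gripper_width: 0.0177
grasp_force: 60.1
```

Run:
```python
from h import *
s=r.get_state();print(s["t"],s["position"],s["ee_rot"],s["gripper_width"])
i=r.camera_info("wrist");im=r.camera("wrist")
d=r.trace("mat","wrist")[0];print(d["score"],rect("wrist",d["pixels"],.003,i))
d=r.trace("stick","wrist")[0];print(d["score"],rect("wrist",d["pixels"],s["position"][2]-.0085,i))
t=r.camera("top");cv2.imwrite("pics/t20.png",t)
o=np.array([629,7.7])
for d in r.trace("module1","top")[:6]:
    q=rect("top",d["pixels"],.02);w=q[:2]-o;print(d["score"],q,round(w@[.0419,-.9991],1),round(w@[.9991,.0419],1))
a=cv2.resize(t[130:250,160:390],None,fx=3.4,fy=3.4,interpolation=cv2.INTER_CUBIC)
cv2.imwrite("pics/t20c.png",a)
```

```text
76.05 [ 0.48506867 -0.19839248  0.12784932] [ 2.97858646e-05  7.19695233e-01  6.94290114e-01 -8.75150036e-05] 0.017664050671588105
0.84 [ 444.6 -201.   197.1   45.1   87.6]
0.69 [ 485.7 -173.   169.6   21.    87.5]
0.75 [ 6.612e+02 -1.071e+02  3.050e+01  2.660e+01  6.000e-01] 116.0 27.4
0.68 [ 6.67e+02 -1.69e+02  2.74e+01  2.07e+01  2.00e-01] 178.1 30.6
0.57 [ 667.6 -197.1   29.9   27.3  -88.8] 206.2 30.0
0.47 [659.9 -43.6  30.4  29.6   1. ] 52.5 28.7
```

Request:
servo_tool(
  moves=[
    [-0.44,-0.79,0,0,0,0,1],
    [-0.44,-0.79,-0.5,0,0,0,1],
    [0,0,-0.9,0,0,0,1],
    [0,0,-0.9,0,0,0,1],
    [0,0,-0.9,0,0,0,1],
  ],
)

```text
t: 76.8
position: [0.4636, -0.2374, 0.0473]
ee_rot: [0.0, 0.719, 0.695, 0.0]
ft_force: [0.3, -0.4, -1.4]
gripper_width: 0.0177
grasp_force: 60.1
```

Request:
servo_tool(
  moves=[
    [0,0,-0.4,0,0,0,1],
    [0,0,-0.1,0,0,0,1],
    [0,0,-0.08,0,0,0,1],
    [0,0,0,0,0,0,1],
    [0,0,0,0,0,0,1],
  ],
)

```text
t: 77.3
position: [0.4641, -0.2382, 0.0344]
ee_rot: [0.001, 0.719, 0.695, 0.0]
ft_force: [-0.2, 0.1, -0.3]
gripper_width: 0.0179
grasp_force: 60.1
```

Request:
servo_tool(
  moves=[
    [0,0,0,0,0,0,-0.1],
    [0,0,0,0,0,0,-0.1],
    [0,0,0,0,0,0,-0.1],
    [0,0,0.6,0,0,0,-0.1],
    [0,0,0.8,0,0,0,-0.1],
  ],
)

```text
t: 77.8
position: [0.4622, -0.237, 0.0683]
ee_rot: [-0.001, 0.719, 0.695, -0.0]
ft_force: [0.8, -0.6, 0.7]
gripper_width: 0.0468
grasp_force: 0.0
```

Request:
servo_tool(
  moves=[
    [0,0,1,0,0,0,-0.1],
    [0,0,1,0,0,0,-0.1],
    [0,0.8,1,0,0,0,-0.1],
    [0,0.8,1,0,0,0,-0.1],
    [0,0.8,0.5,0,0,0,-0.1],
  ],
)

```text
t: 78.3
position: [0.4645, -0.1779, 0.1848]
ee_rot: [0.003, 0.719, 0.695, 0.001]
ft_force: [0.9, -0.1, 0.2]
gripper_width: 0.0466
grasp_force: 0.0
```

Request:
servo_tool(
  moves=[
    [0,0,0,0,0,0,-0.1],
    [0,0,0,0,0,0,-0.1],
    [0,0,0,0,0,0,-0.1],
  ],
)

```text
t: 78.6
position: [0.4627, -0.178, 0.1803]
ee_rot: [-0.0, 0.719, 0.695, -0.0]
ft_force: [0.0, 0.4, -0.1]
gripper_width: 0.047
grasp_force: 0.0
```

Run:
```python
from h import *
s=r.get_state();print(s["t"],s["position"],s["gripper_width"])
w=r.camera("wrist");t=r.camera("top")
for n,z in(("stick",.023),("mat",.003)):
  d=r.trace(n,"top")[0];print(n,rect("top",d["pixels"],z))
for n in ("tape","switchbox","screwdriver","jar"):
  d=r.spot_in(n,"top");print(n,d[0]["extent"] if d else None)
a=cv2.resize(t[100:300,140:460],(800,330),interpolation=cv2.INTER_CUBIC)[:,:]
b=cv2.resize(t[138:188,168:348],(800,222),interpolation=cv2.INTER_CUBIC)
cv2.imwrite("pics/fin.png",np.vstack([a,b]))
```

```text
78.6 [ 0.46266548 -0.17796302  0.18029947] 0.04696134439227846
stick [ 461.  -180.5   18.6   18.1  -44.3]Traceback (most recent call last):
  File "<stdin>", line 5, in <module>
IndexError: list index out of range
```

Request:
servo_tool(
  moves=[
    [-0.3,0.9,0.4,0,0,0,-0.1],
    [-0.3,0.9,0.4,0,0,0,-0.1],
    [-0.3,0.9,0.4,0,0,0,-0.1],
    [-0.3,0.9,0.4,0,0,0,-0.1],
    [-0.3,0.9,0,0,0,0,-0.1],
  ],
)

```text
t: 79.3
position: [0.4262, -0.065, 0.222]
ee_rot: [0.001, 0.72, 0.694, 0.001]
ft_force: [0.4, -0.7, -0.2]
gripper_width: 0.0471
grasp_force: 0.0
```

Request:
servo_tool(
  moves=[
    [-0.3,0.9,0,0,0,0,-0.1],
    [-0.3,0.9,0,0,0,0,-0.1],
    [0,0,0,0,0,0,-0.1],
    [0,0,0,0,0,0,-0.1],
  ],
)

```text
t: 79.7
position: [0.4107, -0.0204, 0.2206]
ee_rot: [0.0, 0.719, 0.695, -0.0]
ft_force: [-0.4, -0.5, 0.9]
gripper_width: 0.047
grasp_force: 0.0
```

Run:
```python
from h import *
s=r.get_state();print(s["t"],s["position"])
t=r.camera("top");cv2.imwrite("pics/t21.png",t)
a=cv2.resize(t[100:300,140:460],(800,370),interpolation=cv2.INTER_CUBIC)
b=cv2.resize(t[138:188,168:348],(800,222),interpolation=cv2.INTER_CUBIC)
cv2.imwrite("pics/fin.png",np.vstack([a,b]))
for n,z in(("stick",.023),("mat",.003)):
  for d in r.trace(n,"top")[:2]:print(n,rect("top",d["pixels"],z))
o=np.array([629,7.7])
for d in r.trace("module1","top")[:6]:
    q=rect("top",d["pixels"],.02);w=q[:2]-o;print(d["score"],q,round(w@[.0419,-.9991],1),round(w@[.9991,.0419],1))
```

```text
79.7 [ 0.41069447 -0.02041144  0.22056473]
stick [ 463.  -242.1  212.7   22.2   87.3]
mat [ 462.  -253.6  241.1   84.9   87.6]
0.68 [ 6.612e+02 -1.071e+02  3.050e+01  2.660e+01  6.000e-01] 116.0 27.4
0.56 [ 6.633e+02 -1.351e+02  2.750e+01  2.360e+01  4.000e-01] 144.1 28.3
0.48 [659.9 -43.6  30.4  29.6   1. ] 52.5 28.7
```

View pics/fin.png

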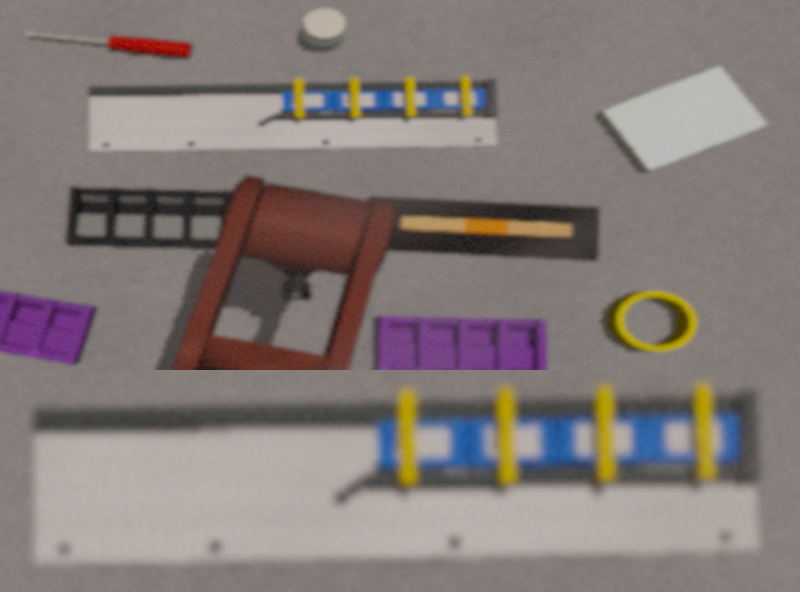

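The four modules lie end to end from the stop (crop x 378–740). The tray is empty, the stick lies lengthwise on its mat, and the bystanders have not moved.

```bash
python3 -c "
from plant import r
print(r.sign_off())"
```

```text
the job is handed in; nothing more can be done
None
```

All four modules are packed end to end against the stop in the covered bay, the stick is back lengthwise on its mat, and the job was handed in at about 80 s; no verdict was returned.

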